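# Stand a slanted tube up against a stop and lock its gate

### The arm

A 6-joint arm with a two-finger parallel gripper is mounted at the origin on a cart in front of the work surface, level with it; the furniture and walls round the work are solid. World frame = base frame: x ahead of the robot, y to its left, z up, the work surface at z = 0. Lengths are in m, angles in degrees, forces in N, time in s.
With the tool pointing down it reaches from about 0.375 to 0.9 m from the base axis. Payload 3.1 kg.
Tool frame: the origin (TCP) lies between the finger pads; the fingertips stand 22 mm ahead of it and the grasp point (between the pads) lies 3 mm ahead of it (bot.tip_extent is the distance from the TCP to the fingertips, in m); y points along the fingers, z is the direction in which the jaws open and shut, and the axes are right-handed (so a half turn about y gives the same grasp; the last joint's range is limited). The gripper opens to 87 mm and grips with 3 to 60 N. Pads are 19 mm wide; open, the fingers measure 117 mm over their backs; the gripper's body (75 mm by 190 mm) begins 51 mm behind the grasp point.
Start: joints at [-73.596, 30.224, 82.088, -0, 67.689, -10.227], TCP at [0.28, -0.559, 0.245] pointing down, gripper open.
Joint ranges: [-176.69, 176.69], [-43.24, 126.21], [12.49, 139.97], [-82, 262], [0, 151.66], [-163.58, 163.58]. Speed limits (degrees/s): [159.86, 159.86, 180, 180, 180, 180].

### API

Orientations are given as a 3x3 rotation matrix whose columns are the frame's x, y, z axes.
In Python, from rig import bot, eyes, models gives the robot as it stands. The module is installed in compiled form; this text tells all that it offers.
- The arm moves only by the tool arm_command, never from a script. Its arguments are lists of equal length, an entry for each row: "translation": the shift along the tool's x, y, z each as a share of 0.08 m, from -1 to 1, a list of three; "rotation": the turn, a rotation vector about the tool's x, y, z each as a share of 60 degrees, from -1 to 1, a list of three; "grip": the closure, from -1 (fully open) to 1 (shut), so that 0 is half open. In form: {"translation": [[x, y, z], ...], "rotation": [[rx, ry, rz], ...], "grip": [grip, ...]}. A call has 1 to 5 rows; each row is the pose to reach, as a shift and turn from the pose commanded when the call began, along the tool's axes at that moment; what a row does not reach only later rows make up. A row lasts 1/10 s, in which the tool goes at most 50 mm and 8.59 degrees, less where a joint would pass 70% of its speed; a pose out of reach is approached as far as the arm can. A call with a number of a shift or a turn outside -1 to 1 is refused whole. A call with a gripper value outside its range is refused whole. The fingers move at their own pace and stop on an object; the grip force is fixed at half the most. Time passes only in rows, so rows that repeat a pose let the fingers close. It gives the time, the measured TCP pose, the force and the opening at its end, in the units of the state.
- bot.read_state(): the state, without advancing time (a new reading comes with each control period).
- eyes.capture(name): name is "scene" or "top" or "wrist"; returns a dict with "image" (384x512x3 uint8, blue, green, red), "mtx" (3x3 intrinsics, pixels), "rvec" (rotation vector, rad) and "tvec" (3), from world to camera coordinates, as OpenCV has them; the wrist camera has in their place "hand_eye" (4x4, takes a point from camera to tool coordinates, whose origin is the TCP and whose axes are the tool frame's). Camera axes: x right, y down, z forward; pixel columns grow to the right and rows downward; lengths in m; the calibration is good to about 2 mm. A picture is of the moment at which its call begins: read the wrist's pose just before it. There is no depth.
- bot.hand_in(): hands the job in, once; it reports no verdict.
Trained networks look in the newest picture that a camera, given by its name, has taken for a name from the list of things; names that differ only in an ending like _2 or _b are one class to them, and where a whole thing is asked for, a point or a joint stands for the part that bears it (a point fixed in the world has none). Each returns a list of dicts, best first, with "conf" (0 to 1); they miss things now and then, are a little off and sometimes report something else, mostly with a low value. They report only what shows in the picture. A call takes as long as a camera call.
- models.recognise(camera, thing): "extent" ([left, top, right, bottom] as shares, 0 to 1, of the picture: columns of its width, rows of its height, round what is visible of it).
- models.spot_point(camera, thing): "point" ([column, row] as shares, 0 to 1, of the picture: columns of its width, rows of its height: a listed point, or the origin of a listed thing).
The state is a dict: "time_s": time; "joint_positions": joint angles; "qvel": joint speeds; "tau": joint torques, N m; "position": TCP position; "tcp_rot": TCP orientation; "force": force on the tool from outside, world axes, zero at the start; "moment": the same for the moment, N m; "opening": opening from 0.0 (shut) to 1.0 (fully open).
Only numpy, scipy, OpenCV 4.12 (cv2) and the standard library are available. Lean on these libraries where they do the work, as an engineer would, in place of code of your own. Each camera call takes 0.05 s, during which the arm holds its last target. There are 200 camera calls.

### The job

The tube on the slant rest is done setting: pick it up near its cap, and in the open bay of the station push its foot against the upright back stop so that it turns in your fingers until it stands upright, then let it go, standing on the bay's floor. Then turn the wing knob beside the bay clockwise past its click, so that the gate bar is fully closed in front of the standing tube. Leave the timer, petri dish, bottle and tape where they are.

Things in the scene. Friction and masses are not known exactly. Their poses are not given: they have to be found in the camera images.
- tube_center (a point): Middle of the screw-cap tube to be stood up: 116 mm long with cap, body 28 mm in diameter, flat foot, 25 to 50 g. z runs along the tube from foot to cap; the foot's centre is 58 mm along -z. Solid from the foot to 100 mm. Grip it about 78 mm from the foot (20 mm from here towards the cap), where it overhangs the rest with both sides and the underside free.
- tube: The same tube; origin at the centre of its foot, z axis towards the cap. At the start it leans 55 degrees from vertical on the slant rest, foot end low.
- slant_rest: Fixed rest: white foot plate 115 x 60 mm, sloping metal trough 38 mm wide under the tube's lower 58 mm. Origin: on the bench under the plate. +x is the level direction in which the foot points (the cap points to -x, 35 degrees up); foot centre at x 45, y 0, z 30 mm, the grip point 78 mm up the tube at x -19, z 75 mm. Lift the tube straight up out of it.
- station: Fixed station, white base plate 8 mm thick (x -54 to 31, y -131 to 37 mm). Origin: on the bench under the middle of the bay. The bay is open above and to -x: floor at z 8 mm, two cheeks 22 mm high (x -14 to 16 mm), inner faces at y +-18.5 mm, back stop at +x. A tube stood against the back stop has its axis at x 2, y 0 mm.
- backstop: Upright fixed plate at the back of the bay, 49 mm wide, 8 mm thick, top 50 mm above the bench; its face towards the bay is at x = 16 mm in the station's frame. Origin: middle of its lower edge. Push the foot on this face and move the gripper on over the foot: the tube turns upright in a light grip (about 20 N) with roughly 5 to 12 N of push.
- knob_grip (a point): Grip point of the gate's black wing knob, on its upright axis (station x -30, y -85 mm), 82 mm above the bench. Wing 46 mm long, 16 thick, 66 to 94 mm above the bench, on a 14 mm shaft; long along this point's x, which points along the gate bar: 8 mm thick, 32 mm up, 106 mm long. Open it points about to station -x (164 degrees from +x), closed along +y across the bay's front.
- gate (a joint): Angle of wing knob and gate bar, rad: 0 open (start), 1.3 fully closed against its end stop; grows as the knob turns clockwise seen from above. A cam with a spring plunger holds it at either end: it resists with about 0.12 N m at 0, easing to nothing at 0.65 rad, then snaps on to 1.3 by itself.
- timer: Bystander: white square timer 62 x 62 x 18 mm, origin under its centre.
- petri: Bystander: closed petri dish, diameter 91 mm, 15 mm high, origin under its centre.
- bottle_small: Bystander: small screw bottle, diameter 48 mm, 97 mm high, origin under its centre.
- tape: Bystander: roll of tape lying flat, diameter 71 mm, 19 mm high, origin under its centre.

How it is judged:
By the outcome, as a careful person would: the job done as asked, in the order asked, and still so for the second after the job is handed in, with the robot touching nothing.
It also fails if it takes over 56 s, if anything falls off the work surface, if the arm or the gripper's body presses on something with over 40 N, if the wrist force passes 120 N, or if a joint passes its speed limit or range.

## Working session

There is one attempt and no reset: what is moved stays moved. The work goes in short steps, Python scripts to look and compute and a tool call to move; the robot and the scene stay as the last step left them, time stands still between calls to the robot, and variables do not carry over. Pictures are saved under pics/ and viewed, about 8 in all and at most 12, crops included, and the job is handed in when it is done.

Besides the shell and the picture viewer there is one more tool, called after "Call:" by a JSON object that holds its "name" and its "arguments". arm_command: Moves the arm, as the interface text tells. Shift numbers are shares of 0.08 m and turn numbers shares of 60 degrees, none past 1 either way. Its arguments: {"type":"object","properties":{"translation":{"type":"array"},"rotation":{"type":"array"},"grip":{"type":"array"}},"required":["translation","rotation","grip"]}

```bash
mkdir -p pics
cat > h.py <<'E'
import numpy as np, cv2
from rig import bot, eyes, models
np.set_printoptions(precision=4,suppress=True)
def snap(n,f=None):
    s=bot.read_state(); c=eyes.capture(n)
    if f: cv2.imwrite('pics/'+f,c['image'])
    if 'hand_eye' in c:
        H=np.array(c['hand_eye']);R=np.array(s['tcp_rot']);p=np.array(s['position'])
        Rc=R@H[:3,:3]; o=R@H[:3,3]+p
    else:
        Rc=cv2.Rodrigues(np.array(c['rvec']))[0].T; o=-Rc@np.array(c['tvec']).ravel()
    return dict(K=np.array(c['mtx']),R=Rc,o=o,img=c['image'])
def ray(c,uv):
    u=np.array([uv[0]*512,uv[1]*384,1]); d=c['R']@np.linalg.inv(c['K'])@u
    return c['o'],d/np.linalg.norm(d)
def onz(c,uv,z):
    o,d=ray(c,uv); return o+d*(z-o[2])/d[2]
def proj(c,P):
    q=c['K']@(c['R'].T@(np.array(P)-c['o'])); return q[:2]/q[2]
def tri(rs):
    A=sum(np.eye(3)-np.outer(d,d) for o,d in rs); b=sum((np.eye(3)-np.outer(d,d))@o for o,d in rs)
    p=np.linalg.solve(A,b); return p,[np.linalg.norm((np.eye(3)-np.outer(d,d))@(p-o)) for o,d in rs]
E
cat > a.py <<'E'
from h import *
C={n:snap(n,n+'1.png') for n in('scene','top')}
for t in ['tube_center','tube','slant_rest','station','backstop','knob_grip','timer','petri','bottle_small','tape']:
    rs=[]
    for n in C:
        r=models.spot_point(n,t)
        for q in r[:2]: print(t,n,np.round(q['conf'],2),np.array(q['point'])*[512,384], onz(C[n],q['point'],0))
        if r: rs.append(ray(C[n],r[0]['point']))
    if len(rs)==2: print('   tri',*tri(rs))
s=bot.read_state();print(s['tcp_rot'],s['opening'],s['time_s'])
cv2.imwrite('pics/both.png',np.vstack([cv2.resize(C[n]['img'],(400,300)) for n in C]))
E
python3 a.py
```

```text
tube_center scene 0.6 [215.3984 265.3056] [0.5253 0.3187 0.    ]
tube_center scene 0.44 [271.5136 209.3952] [0.4945 0.058  0.    ]
tube_center top 0.59 [187.8016 191.6928] [0.5165 0.348  0.    ]
   tri [0.5099 0.3386 0.0431] [np.float64(0.003495901798516136), np.float64(0.003495901798516247)]
tube scene 0.9 [207.104  259.8912] [0.5562 0.317  0.    ]
tube top 0.59 [189.4912 186.8928] [0.535  0.3416 0.    ]
   tri [0.5329 0.3352 0.0452] [np.float64(0.0025722959813430095), np.float64(0.0025722959813428534)]
slant_rest scene 0.95 [223.3856 272.6016] [0.4922 0.3257 0.    ]
slant_rest scene 0.71 [166.2976 296.4864] [0.5801 0.4651 0.    ]
slant_rest top 0.54 [189.9008 195.6096] [0.5013 0.3399 0.    ]
   tri [0.494  0.3341 0.0126] [np.float64(0.0073272835780065675), np.float64(0.007327283578006493)]
station scene 0.69 [275.8144 212.3136] [0.4767 0.061  0.    ]
station top 0.93 [260.5056 201.7152] [0.4747 0.0686 0.    ]
   tri [0.4735 0.0685 0.0102] [np.float64(0.0007521440333987434), np.float64(0.0007521440333987646)]
backstop scene 0.63 [272.6912 209.8176] [ 0.4904  0.0575 -0.    ]
knob_gri
[... 822 characters left out ...]
041419484732)]
bottle_small scene 0.72 [165.6832 299.9808] [0.5748 0.4736 0.    ]
bottle_small scene 0.42 [274.9952 215.3856] [0.4726 0.0731 0.    ]
bottle_small top 0.5 [156.7232 175.296 ] [0.5814 0.468  0.    ]
   tri [ 0.5821  0.4707 -0.013 ] [np.float64(0.00112396545444125), np.float64(0.0011239654544410865)]
tape scene 0.71 [343.808  156.7872] [ 0.3968 -0.2945  0.    ]
tape top 0.51 [355.2768 219.6864] [ 0.4016 -0.2943  0.    ]
tape top 0.4 [265.3184 199.488 ] [0.4831 0.0499 0.    ]
   tri [ 0.3995 -0.2957 -0.002 ] [np.float64(0.0022679790808555634), np.float64(0.002267979080855511)]
[[-0.8939  0.      0.4482]
 [-0.4482  0.     -0.8939]
 [-0.     -1.     -0.    ]] 1.0009489577058226 1.1
```

View pics/both.png

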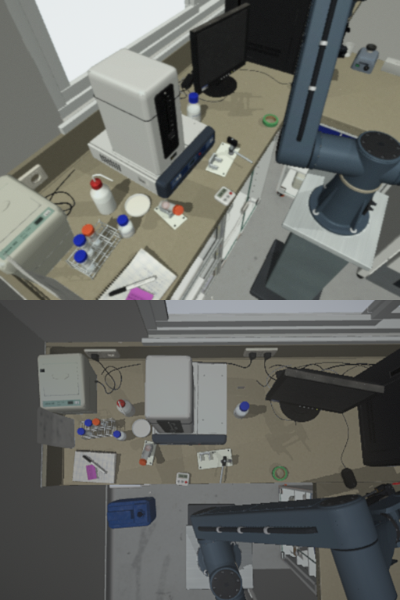

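```bash
cat > plan.py <<'E'
from h import *
from scipy.spatial.transform import Rotation as Ro
def down(yaw): # tool z at yaw deg, y down
    a=np.radians(yaw); z=np.array([np.cos(a),np.sin(a),0]); y=np.array([0,0,-1.]); return np.column_stack([np.cross(y,z),y,z])
def plan(p,R,way):
    """way: list of (pos, R); prints a call per segment piece"""
    for q,Q in way:
        q=np.array(q,float); rv=(Ro.from_matrix(R).inv()*Ro.from_matrix(Q)).as_rotvec(degrees=True)
        n=int(max(1,np.ceil(np.linalg.norm(q-p)/0.08-.01),np.ceil(np.linalg.norm(rv)/34)))
        for k in range(n):
            t=R.T@(q-p)/n/0.08; r=rv/n/60
            rows=max(np.linalg.norm(q-p)/n/0.05,np.linalg.norm(rv)/n/8.59)
            print(np.round(t,3),np.round(r,3),'rows %.1f'%rows)
            p2=p+(q-p)/n; R2=R@Ro.from_rotvec(rv/n,degrees=True).as_matrix()
            # keep p, q consistent for remaining pieces
            p_,R_=p2,R2
            m=n-k-1
            if m: 
                # re-express: continue along straight line
                p,R=p_,R_; n_=n; q0=q; 
                # remaining distance split in m pieces -> scale n
                n=m; rv=(Ro.from_matrix(R).inv()*Ro.from_matrix(Q)).as_rotvec(degrees=True)
                k=0
            else: p,R=p_,R_
        print('  at',q)
E
python3 - <<'E'
import re
s=open('plan.py').read()
i=s.index('        for k in range(n):'); s=s[:i]+'''        for m in range(n,0,-1):
            rv=(Ro.from_matrix(R).inv()*Ro.from_matrix(Q)).as_rotvec(degrees=True)/m; d=(q-p)/m
            print(np.round(R.T@d/0.08,2),np.round(rv/60,2),'rows %.1f'%max(np.linalg.norm(d)/0.05,np.linalg.norm(rv)/8.59))
            p=p+d; R=R@Ro.from_rotvec(rv,degrees=True).as_matrix()
        print('  at',q)
'''
open('plan.py','w').write(s)
E
python3 - <<'E'
from plan import *
s=bot.read_state(); print(np.array(eyes.capture('wrist')['hand_eye']))
plan(np.array(s['position']),np.array(s['tcp_rot']),[((.42,-.3,.3),down(0)),((.44,.2,.34),down(90))])
E
```

```text
[[-0.0003  0.9626  0.271  -0.0742]
 [ 0.0006 -0.271   0.9626 -0.14  ]
 [ 1.      0.0004 -0.0005 -0.0003]
 [ 0.      0.      0.      1.    ]]
[-0.75 -0.17 -0.53] [-0.   -0.26 -0.  ] rows 1.8
[-0.87 -0.17 -0.3 ] [-0.   -0.26 -0.  ] rows 1.8
[-0.92 -0.17 -0.05] [-0.   -0.26 -0.  ] rows 1.8
[-0.9  -0.17  0.2 ] [-0.   -0.26 -0.  ] rows 1.8
  at [ 0.42 -0.3   0.3 ]
[-0.89 -0.07  0.04] [-0.   -0.21 -0.  ] rows 1.5
[-0.86 -0.07  0.23] [ 0.   -0.21 -0.  ] rows 1.5
[-0.79 -0.07  0.42] [ 0.   -0.21 -0.  ] rows 1.5
[-0.68 -0.07  0.58] [ 0.   -0.21 -0.  ] rows 1.5
[-0.53 -0.07  0.72] [ 0.   -0.21  0.  ] rows 1.5
[-0.36 -0.07  0.82] [ 0.   -0.21  0.  ] rows 1.5
[-0.16 -0.07  0.88] [ 0.   -0.21 -0.  ] rows 1.5
  at [0.44 0.2  0.34]
```

Call:
{"name": "arm_command", "arguments": {"translation": [[-0.75, -0.17, -0.53], [-0.75, -0.17, -0.53]], "rotation": [[0, -0.26, 0], [0, -0.26, 0]], "grip": [-1, -1]}}

```text
time_s: 1.35
position: [0.3154, -0.4915, 0.2581]
tcp_rot: [[-0.737, 0.0, 0.676], [-0.676, 0.003, -0.737], [-0.002, -1.0, -0.002]]
force: [0.1, 0.6, 0.3]
opening: 1.004
```

Call:
{"name": "arm_command", "arguments": {"translation": [[-0.87, -0.17, -0.3], [-0.87, -0.17, -0.3]], "rotation": [[0, -0.26, 0], [0, -0.26, 0]], "grip": [-1, -1]}}

```text
time_s: 1.55
position: [0.3512, -0.4263, 0.2723]
tcp_rot: [[-0.527, 0.0, 0.85], [-0.85, 0.002, -0.527], [-0.002, -1.0, -0.0]]
force: [-0.1, -0.3, 0.3]
opening: 0.998
```

Call:
{"name": "arm_command", "arguments": {"translation": [[-0.92, -0.17, -0.05], [-0.92, -0.17, -0.05]], "rotation": [[0, -0.26, 0], [0, -0.26, 0]], "grip": [-1, -1]}}

```text
time_s: 1.75
position: [0.387, -0.3619, 0.286]
tcp_rot: [[-0.278, 0.001, 0.96], [-0.96, 0.001, -0.278], [-0.001, -1.0, 0.0]]
force: [-0.5, -0.6, 0.0]
opening: 1.002
```

Call:
{"name": "arm_command", "arguments": {"translation": [[-0.9, -0.17, 0.2], [-0.9, -0.17, 0.2]], "rotation": [[0, -0.26, 0], [0, -0.26, 0]], "grip": [-1, -1]}}

```text
time_s: 1.95
position: [0.4229, -0.2976, 0.2997]
tcp_rot: [[-0.01, 0.001, 1.0], [-1.0, 0.001, -0.01], [-0.001, -1.0, 0.001]]
force: [0.0, -1.5, -0.3]
opening: 1.003
```

Call:
{"name": "arm_command", "arguments": {"translation": [[-0.89, -0.07, 0.04], [-0.89, -0.07, 0.04]], "rotation": [[0, -0.21, 0], [0, -0.21, 0]], "grip": [-1, -1]}}

```text
time_s: 2.15
position: [0.426, -0.2257, 0.3048]
tcp_rot: [[0.208, -0.001, 0.978], [-0.978, 0.002, 0.208], [-0.002, -1.0, -0.0]]
force: [-0.2, -0.9, 0.5]
opening: 1.0
```

Call:
{"name": "arm_command", "arguments": {"translation": [[-0.86, -0.07, 0.23], [-0.86, -0.07, 0.23]], "rotation": [[0, -0.21, 0], [0, -0.21, 0]], "grip": [-1, -1]}}

```text
time_s: 2.35
position: [0.4297, -0.1548, 0.3104]
tcp_rot: [[0.416, -0.001, 0.909], [-0.909, 0.002, 0.416], [-0.002, -1.0, 0.0]]
force: [0.1, 0.0, 0.3]
opening: 0.999
```

Call:
{"name": "arm_command", "arguments": {"translation": [[-0.79, -0.07, 0.42], [-0.79, -0.07, 0.42]], "rotation": [[0, -0.21, 0], [0, -0.21, 0]], "grip": [-1, -1]}}

```text
time_s: 2.55
position: [0.4345, -0.0837, 0.3161]
tcp_rot: [[0.604, 0.0, 0.797], [-0.797, 0.001, 0.604], [-0.001, -1.0, 0.001]]
force: [-0.3, 0.2, 0.6]
opening: 0.999
```

Call:
{"name": "arm_command", "arguments": {"translation": [[-0.68, -0.07, 0.58], [-0.68, -0.07, 0.58]], "rotation": [[0, -0.21, 0], [0, -0.21, 0]], "grip": [-1, -1]}}

```text
time_s: 2.75
position: [0.4391, -0.0125, 0.3218]
tcp_rot: [[0.764, 0.0, 0.646], [-0.646, 0.001, 0.764], [-0.0, -1.0, 0.001]]
force: [-0.5, -0.5, 0.2]
opening: 0.999
```

Call:
{"name": "arm_command", "arguments": {"translation": [[-0.53, -0.07, 0.72], [-0.53, -0.07, 0.72]], "rotation": [[0, -0.21, 0], [0, -0.21, 0]], "grip": [-1, -1]}}

```text
time_s: 2.95
position: [0.4446, 0.0588, 0.3275]
tcp_rot: [[0.886, 0.001, 0.463], [-0.463, 0.001, 0.886], [0.0, -1.0, 0.001]]
force: [-0.4, -0.4, 0.3]
opening: 0.999
```

Call:
{"name": "arm_command", "arguments": {"translation": [[-0.36, -0.07, 0.82], [-0.36, -0.07, 0.82]], "rotation": [[0, -0.21, 0], [0, -0.21, 0]], "grip": [-1, -1]}}

```text
time_s: 3.15
position: [0.4502, 0.1303, 0.3331]
tcp_rot: [[0.966, 0.001, 0.259], [-0.259, 0.001, 0.966], [0.001, -1.0, 0.002]]
force: [-0.1, -0.4, -0.4]
opening: 1.002
```

Call:
{"name": "arm_command", "arguments": {"translation": [[-0.16, -0.07, 0.88], [-0.16, -0.07, 0.88], [-0.16, -0.07, 0.88]], "rotation": [[0, -0.21, 0], [0, -0.21, 0], [0, -0.21, 0]], "grip": [-1, -1, -1]}}

```text
time_s: 3.45
position: [0.4567, 0.2012, 0.3385]
tcp_rot: [[0.999, 0.001, 0.044], [-0.044, 0.001, 0.999], [0.001, -1.0, 0.001]]
force: [0.7, 0.6, -0.8]
opening: 1.001
```

```bash
cat > b.py <<'E'
from plan import *
import sys
s=bot.read_state();print(s['time_s'],s['position'],s['joint_positions']);print(np.array(s['tcp_rot']))
c=snap('wrist',sys.argv[1])
for t,z in [('tube_center',.063),('tube',.03),('slant_rest',0),('station',0),('backstop',.008),('knob_grip',.082)]:
    for q in models.spot_point('wrist',t)[:2]: print(t,np.round(q['conf'],2),np.array(q['point'])*[512,384], onz(c,q['point'],z))
cv2.imwrite('pics/'+sys.argv[1],cv2.resize(c['img'],(800,600)))
E
python3 b.py w1.png
```

```text
3.45 [0.4567 0.2012 0.3385] [ 10.9023  14.176   92.6012   0.0471  73.136  -76.6106]
[[ 0.999   0.0013  0.0436]
 [-0.0436  0.0011  0.999 ]
 [ 0.0013 -1.      0.0011]]
tube_center 0.87 [365.1072 181.0944] [0.4933 0.3387 0.063 ]
tube 0.78 [352.1024 208.704 ] [0.5411 0.333  0.03  ]
slant_rest 0.72 [351.8976 171.4944] [0.495  0.3394 0.    ]
station 0.77 [155.4944 166.3104] [0.4751 0.0578 0.    ]
backstop 0.58 [160.1024 181.5936] [0.4959 0.0641 0.008 ]
knob_grip 0.68 [ 64.2048 167.808 ] [ 0.4562 -0.0255  0.082 ]
```

View pics/w1.png

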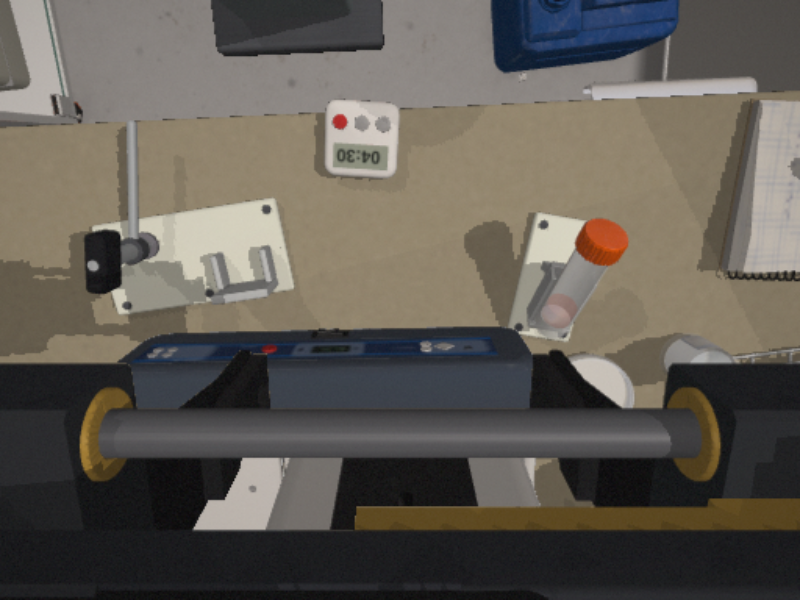

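Run:
```python
from h import *
c=snap('wrist'); W=lambda u,v,z: onz(c,(u/800,v/600),z)
print('station');P={k:W(*k,.008)[:2] for k in[(275,199),(293,290),(120,313)]};
for k in P: print(k,P[k])
L=list(P.values()); x=L[1]-L[0]; y=L[1]-L[2]; print(np.linalg.norm(x),np.linalg.norm(y),np.degrees(np.arctan2(x[1],x[0])),np.degrees(np.arctan2(-y[0],y[1])))
a=np.arctan2(-y[0],y[1]); R=np.array([[np.cos(a),-np.sin(a)],[np.sin(a),np.cos(a)]])
for l,q in zip(L,[(-.054,.037),(.031,.037),(.031,-.131)]): print(' origin',l-R@q)
print('rest')
L=[W(*k,.005)[:2] for k in[(538,212),(514,333),(570,340)]]; print(L)
x=L[1]-L[0];y=L[2]-L[1];print(np.linalg.norm(x),np.linalg.norm(y),np.degrees(np.arctan2(x[1],x[0])),np.degrees(np.arctan2(-y[0],y[1])),'origin',(L[0]+L[2])/2)
print('cap c',W(602,241,.1), 'foot',W(555,310,.03))
for z in(0,.05,.1,.15): print(z,'panel',W(330,330,z))
t=snap('top'); im=t['img']; print(t['o'],c['o'])
s=snap('scene')
def crop(i,x,y,w,h): return cv2.resize(i[y:y+h,x:x+w],(400,400*h//w),interpolation=cv2.INTER_CUBIC)
cv2.imwrite('pics/cr.png',np.hstack([crop(im,180,130,140,100),crop(s['img'],180,130,140,100)]))
```

```text
station
(275, 199) [0.4194 0.0911]
(293, 290) [0.5021 0.0983]
(120, 313) [ 0.516  -0.0641]
0.08300808821393839 0.16298883299177255 4.924655355067468 4.895371686628567
 origin [0.4763 0.0589]
 origin [0.4743 0.0588]
 origin [0.4739 0.0638]
rest
[array([0.4426, 0.3216]), array([0.5551, 0.3013]), array([0.5648, 0.3543])]
0.11429865505508995 0.05387425218163248 -10.221356938400676 -10.360564355921019 origin [0.5037 0.338 ]
cap c [0.4535 0.3438 0.1   ] foot [0.5262 0.332  0.03  ]
0 panel [0.5451 0.1276 0.    ]
0.05 panel [0.528  0.1353 0.05  ]
0.1 panel [0.511 0.143 0.1  ]
0.15 panel [0.494  0.1508 0.15  ]
[0.3982 0.0964 1.4196] [0.3823 0.2016 0.4781]
```

View pics/cr.png

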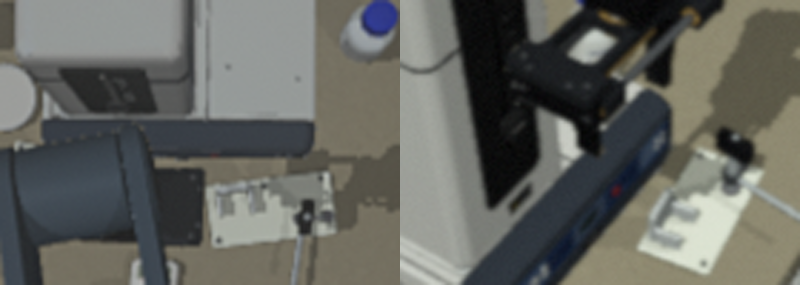

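Run:
```python
from plan import *
s=bot.read_state(); 
plan(np.array(s['position']),np.array(s['tcp_rot']),[((.47,.338,.22),down(79.7))])
```

```text
[0.03 0.49 0.59] [ 0.    0.04 -0.  ] rows 1.2
[0.   0.49 0.59] [ 0.    0.04 -0.  ] rows 1.2
[-0.02  0.49  0.59] [ 0.    0.04 -0.  ] rows 1.2
  at [0.47  0.338 0.22 ]
```

Call:
{"name": "arm_command", "arguments": {"translation": [[0.02, 0.74, 0.88], [0.02, 0.74, 0.88]], "rotation": [[0, 0.065, 0], [0, 0.065, 0]], "grip": [-1, -1]}}

```text
time_s: 4.15
position: [0.4625, 0.2692, 0.279]
tcp_rot: [[0.993, 0.003, 0.12], [-0.12, 0.001, 0.993], [0.002, -1.0, 0.001]]
force: [0.2, -0.4, 0.5]
opening: 0.997
```

Call:
{"name": "arm_command", "arguments": {"translation": [[0, 0.74, 0.88], [0, 0.74, 0.88], [0, 0.74, 0.88], [0, 0.74, 0.88]], "rotation": [[0, 0.065, 0], [0, 0.065, 0], [0, 0.065, 0], [0, 0.065, 0]], "grip": [-1, -1, -1, -1]}}

```text
time_s: 4.55
position: [0.4693, 0.3387, 0.2189]
tcp_rot: [[0.983, -0.002, 0.182], [-0.182, -0.001, 0.983], [-0.002, -1.0, -0.002]]
force: [-0.1, 0.3, 0.7]
opening: 0.998
```

```bash
python3 b.py w2.png
```

```text
4.55 [0.4693 0.3387 0.2189] [ 24.7751  28.4882  90.311   -0.0325  61.3356 -54.7105]
[[ 0.9833 -0.0019  0.1822]
 [-0.1822 -0.0014  0.9833]
 [-0.0016 -1.     -0.0018]]
tube_center 0.75 [265.984  206.7072] [0.4946 0.3439 0.063 ]
tube 0.9 [261.376 237.312] [0.5378 0.3323 0.03  ]
slant_rest 0.7 [310.2208 286.3872] [0.6233 0.3764 0.    ]
station 0.92 [ 14.2848 216.1152] [0.4752 0.0626 0.    ]
station 0.28 [311.1936 285.696 ] [0.6226 0.3777 0.    ]
```

View pics/w2.png

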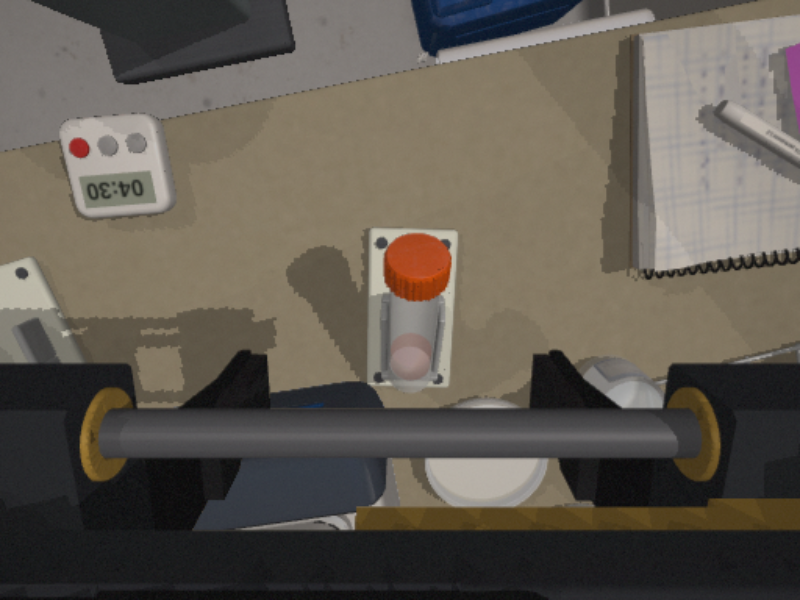

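Run:
```python
from plan import *
s=bot.read_state(); p=np.array(s['position']);R=np.array(s['tcp_rot'])
c=snap('wrist'); W=lambda u,v,z: onz(c,(u/800,v/600),z)
for n,(u,v,z) in dict(captop=(418,249,.0965+0.0),tl=(368,229,.005),tr=(458,231,.005),bl=(366,385,.005),br=(449,386,.005),foot=(409,362,.03)).items():
    P=W(u,v,z); print(n,P,'tool',R.T@(P-p))
```

```text
captop [0.4472 0.3526 0.0965] tool [-0.0256  0.1244  0.0098]
tl [0.445  0.3222 0.005 ] tool [-0.0223  0.2159 -0.0206]
tr [0.4575 0.3814 0.005 ] tool [-0.0209  0.2159  0.0399]
bl [0.5566 0.2979 0.005 ] tool [ 0.0919  0.2161 -0.0239]
br [0.5686 0.3573 0.005 ] tool [0.0927 0.2161 0.0368]
foot [0.5342 0.3334 0.03  ] tool [0.0634 0.191  0.0069]
```

Run:
```python
from plan import *
s=bot.read_state(); 
plan(np.array(s['position']),np.array(s['tcp_rot']),[((.4784,.3455,.15),down(78)),((.4784,.3455,.078),down(78))])
```

```text
[0.08 0.88 0.11] [-0.    0.02  0.  ] rows 1.4
  at [0.4784 0.3455 0.15  ]
[ 0.   0.9 -0. ] [ 0.  0. -0.] rows 1.4
  at [0.4784 0.3455 0.078 ]
```

Call:
{"name": "arm_command", "arguments": {"translation": [[0.08, 0.86, 0.11], [0.08, 0.86, 0.11], [0.08, 0.86, 0.11]], "rotation": [[0, 0.025, 0], [0, 0.025, 0], [0, 0.025, 0]], "grip": [-1, -1, -1]}}

```text
time_s: 5.25
position: [0.4761, 0.3452, 0.1483]
tcp_rot: [[0.978, -0.006, 0.209], [-0.209, -0.003, 0.978], [-0.005, -1.0, -0.004]]
force: [-1.5, 0.0, 0.5]
opening: 1.002
```

Call:
{"name": "arm_command", "arguments": {"translation": [[0, 0.5, 0], [0, 0.9, 0], [0, 0.9, 0], [0, 0.9, 0]], "rotation": [[0, 0, 0], [0, 0, 0], [0, 0, 0], [0, 0, 0]], "grip": [-1, -1, -1, -1]}}

```text
time_s: 5.65
position: [0.4783, 0.3464, 0.0801]
tcp_rot: [[0.978, 0.001, 0.209], [-0.209, 0.0, 0.978], [0.001, -1.0, 0.001]]
force: [0.2, 0.1, 0.0]
opening: 1.0
```

Call:
{"name": "arm_command", "arguments": {"translation": [[0, 0, 0], [0, 0, 0], [0, 0, 0], [0, 0, 0], [0, 0, 0]], "rotation": [[0, 0, 0], [0, 0, 0], [0, 0, 0], [0, 0, 0], [0, 0, 0]], "grip": [0, 0.2, 0.2, 0.2, 0.2]}}

```text
time_s: 6.15
position: [0.4778, 0.3464, 0.0794]
tcp_rot: [[0.978, 0.001, 0.209], [-0.209, 0.0, 0.978], [0.001, -1.0, 0.0]]
force: [-0.5, 0.3, 0.4]
opening: 0.63
```

Call:
{"name": "arm_command", "arguments": {"translation": [[0, 0, 0], [0, 0, 0], [0, 0, 0], [0, 0, 0], [0, 0, 0]], "rotation": [[0, 0, 0], [0, 0, 0], [0, 0, 0], [0, 0, 0], [0, 0, 0]], "grip": [0.8, 0.8, 0.8, 0.8, 0.8]}}

```text
time_s: 6.65
position: [0.4776, 0.3462, 0.0788]
tcp_rot: [[0.978, -0.0, 0.209], [-0.209, -0.0, 0.978], [-0.0, -1.0, -0.0]]
force: [-0.1, 0.5, -0.6]
opening: 0.316
```

Call:
{"name": "arm_command", "arguments": {"translation": [[0, 0, 0], [0, 0, 0], [0, 0, 0]], "rotation": [[0, 0, 0], [0, 0, 0], [0, 0, 0]], "grip": [0.8, 0.8, 0.8]}}

```text
time_s: 6.95
position: [0.4776, 0.3463, 0.0789]
tcp_rot: [[0.978, -0.0, 0.209], [-0.209, -0.0, 0.978], [-0.0, -1.0, -0.0]]
force: [-0.2, -0.9, -0.4]
opening: 0.319
```

Run:
```python
from plan import *
s=bot.read_state(); 
plan(np.array(s['position']),np.array(s['tcp_rot']),[((.4778,.3463,.18),down(78)),((.413,.055,.20),down(94.9))])
```

```text
[ 0.   -0.63  0.  ] [ 0. -0. -0.] rows 1.0
[ 0.   -0.63  0.  ] [ 0. -0. -0.] rows 1.0
  at [0.4778 0.3463 0.18  ]
[-0.01 -0.06 -0.93] [ 0.   -0.07 -0.  ] rows 1.5
[-0.08 -0.06 -0.93] [-0.   -0.07  0.  ] rows 1.5
[-0.15 -0.06 -0.92] [ 0.   -0.07  0.  ] rows 1.5
[-0.21 -0.06 -0.91] [ 0.   -0.07 -0.  ] rows 1.5
  at [0.413 0.055 0.2  ]
```

Call:
{"name": "arm_command", "arguments": {"translation": [[0, -0.1, 0], [0, -0.3, 0], [0, -0.6, 0], [0, -0.63, 0]], "rotation": [[0, 0, 0], [0, 0, 0], [0, 0, 0], [0, 0, 0]], "grip": [0.8, 0.8, 0.8, 0.8]}}

```text
time_s: 7.35
position: [0.4795, 0.3473, 0.1324]
tcp_rot: [[0.978, 0.006, 0.209], [-0.209, 0.003, 0.978], [0.005, -1.0, 0.004]]
force: [0.9, -0.5, -0.6]
opening: 0.318
```

Call:
{"name": "arm_command", "arguments": {"translation": [[0, -0.4, 0], [0, -0.63, 0]], "rotation": [[0, 0, 0], [0, 0, 0]], "grip": [0.8, 0.8]}}

```text
time_s: 7.55
position: [0.4779, 0.3464, 0.181]
tcp_rot: [[0.978, 0.001, 0.209], [-0.209, 0.001, 0.978], [0.001, -1.0, 0.001]]
force: [0.2, -0.2, 0.0]
opening: 0.314
```

Call:
{"name": "arm_command", "arguments": {"translation": [[0, -0.03, -0.4], [-0.01, -0.06, -0.93]], "rotation": [[0, -0.03, 0], [0, -0.07, 0]], "grip": [0.8, 0.8]}}

```text
time_s: 7.75
position: [0.4622, 0.2743, 0.1852]
tcp_rot: [[0.991, 0.004, 0.132], [-0.132, 0.001, 0.991], [0.003, -1.0, 0.002]]
force: [0.7, -0.0, -1.0]
opening: 0.316
```

Call:
{"name": "arm_command", "arguments": {"translation": [[-0.04, -0.03, -0.46], [-0.08, -0.06, -0.93]], "rotation": [[0, -0.03, 0], [0, -0.07, 0]], "grip": [0.8, 0.8]}}

```text
time_s: 7.95
position: [0.444, 0.1996, 0.1892]
tcp_rot: [[0.998, -0.0, 0.062], [-0.062, -0.0, 0.998], [-0.0, -1.0, -0.0]]
force: [0.0, -0.5, -0.8]
opening: 0.318
```

Call:
{"name": "arm_command", "arguments": {"translation": [[-0.07, -0.03, -0.46], [-0.15, -0.06, -0.92]], "rotation": [[0, -0.03, 0], [0, -0.07, 0]], "grip": [0.8, 0.8]}}

```text
time_s: 8.15
position: [0.4275, 0.1269, 0.1941]
tcp_rot: [[1.0, 0.0, -0.011], [0.011, -0.0, 1.0], [0.0, -1.0, -0.0]]
force: [1.3, -0.5, -0.4]
opening: 0.315
```

Call:
{"name": "arm_command", "arguments": {"translation": [[-0.1, -0.03, -0.46], [-0.18, -0.05, -0.78], [-0.21, -0.06, -0.91], [-0.21, -0.06, -0.91], [-0.21, -0.06, -0.91]], "rotation": [[0, -0.03, 0], [0, -0.06, 0], [0, -0.07, 0], [0, -0.07, 0], [0, -0.07, 0]], "grip": [0.8, 0.8, 0.8, 0.8, 0.8]}}

```text
time_s: 8.65
position: [0.412, 0.0553, 0.1989]
tcp_rot: [[0.997, 0.0, -0.081], [0.081, 0.0, 0.997], [0.0, -1.0, 0.0]]
force: [-0.9, 0.9, 0.0]
opening: 0.318
```

```bash
python3 b.py w3.png
```

```text
8.65 [0.412  0.0553 0.1989] [  -7.8547   18.7258  113.7632    0.024    47.5084 -102.5379]
[[ 0.9967  0.0001 -0.0814]
 [ 0.0814  0.0003  0.9967]
 [ 0.0001 -1.      0.0003]]
tube_center 0.72 [256.512  278.2848] [0.4978 0.0637 0.063 ]
tube 0.65 [255.7952 318.9888] [0.565  0.0686 0.03  ]
slant_rest 0.61 [506.0096 264.384 ] [0.4948 0.34   0.    ]
knob_grip 0.9 [150.9888 237.8112] [ 0.4568 -0.0262  0.082 ]
```

View pics/w3.png

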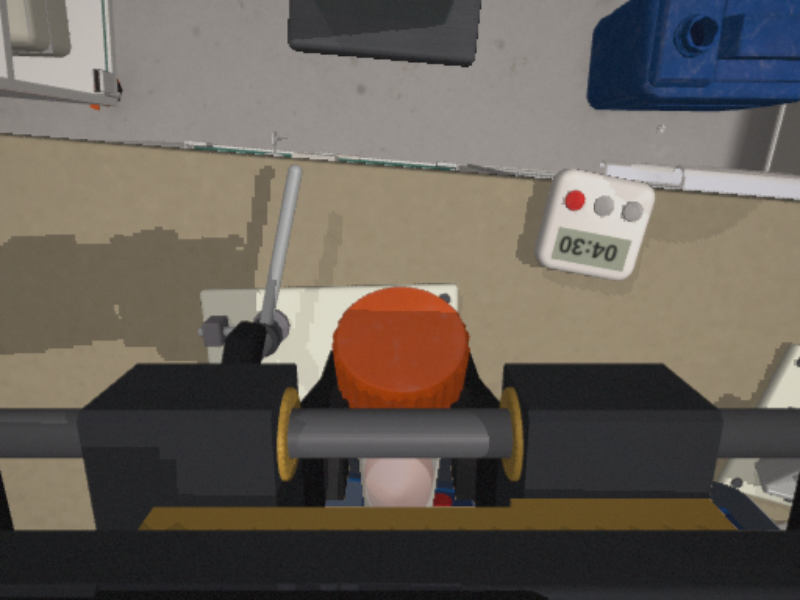

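Run:
```python
from plan import *
c=snap('wrist'); W=lambda u,v,z: onz(c,(u/800,v/600),z)
A=W(457,286,.008)[:2];B=W(201,291,.008)[:2]; y=A-B; a=np.arctan2(-y[0],y[1]); print(A,B,np.linalg.norm(y),np.degrees(a))
R=np.array([[np.cos(a),-np.sin(a)],[np.sin(a),np.cos(a)]])
print(A-R@(-.054,.037),B-R@(-.054,-.131), (A+B)/2-R@(-.054,-.047))
k=np.array([.4568,-.0262]); print('from knob',k-R@(-.030,-.085))
```

```text
[0.4197 0.0941] [ 0.4368 -0.07  ] 0.1649620177581783 5.9582904615942
[0.4773 0.0629] [0.477  0.0659] [0.4771 0.0644]
from knob [0.4778 0.0615]
```

Call:
{"name": "arm_command", "arguments": {"translation": [[0.01, 0.4, 0.01], [0.01, 0.78, 0.01], [0.01, 0.78, 0.01]], "rotation": [[0, -0.012, 0], [0, -0.012, 0], [0, -0.012, 0]], "grip": [0.8, 0.8, 0.8]}}

```text
time_s: 9.35
position: [0.4105, 0.0565, 0.1342]
tcp_rot: [[0.995, -0.007, -0.095], [0.095, 0.001, 0.995], [-0.007, -1.0, 0.002]]
force: [-0.5, 0.4, 0.1]
opening: 0.315
```

Call:
{"name": "arm_command", "arguments": {"translation": [[0, 0.3, 0], [0, 0.6, 0], [0, 0.78, 0], [0, 0.78, 0], [0, 0.78, 0]], "rotation": [[0, 0, 0], [0, 0, 0], [0, 0, 0], [0, 0, 0], [0, 0, 0]], "grip": [0.8, 0.8, 0.8, 0.8, 0.8]}}

```text
time_s: 9.85
position: [0.4133, 0.0561, 0.0749]
tcp_rot: [[0.995, 0.001, -0.095], [0.095, -0.0, 0.995], [0.001, -1.0, -0.0]]
force: [0.0, 0.7, -1.2]
opening: 0.316
```

```bash
cat > sc.py <<'E'
from plan import *
import sys
st=bot.read_state();print(st['time_s'],st['position'],st['force'])
def crop(i,x,y,w,h): return cv2.resize(i[y:y+h,x:x+w],(800,800*h//w),interpolation=cv2.INTER_CUBIC)
c=snap('scene'); cv2.imwrite('pics/'+sys.argv[1],crop(c['img'],220,140,120,90))
E
python3 sc.py s4.png
```

```text
9.85 [0.4133 0.0561 0.0749] [ 0.0226  0.7331 -1.1648]
```

View pics/s4.png

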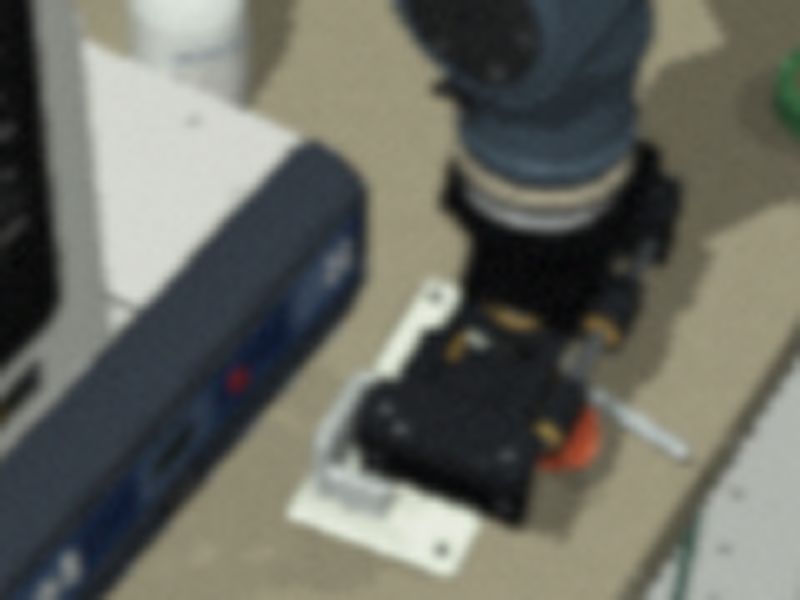

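Call:
{"name": "arm_command", "arguments": {"translation": [[0.03, 0, 0], [0.06, 0, 0], [0.09, 0, 0], [0.11, 0, 0], [0.11, 0, 0]], "rotation": [[0, 0, 0], [0, 0, 0], [0, 0, 0], [0, 0, 0], [0, 0, 0]], "grip": [0.8, 0.8, 0.8, 0.8, 0.8]}}

```text
time_s: 10.4
position: [0.4209, 0.057, 0.0742]
tcp_rot: [[0.995, -0.001, -0.095], [0.095, 0.0, 0.995], [-0.001, -1.0, 0.0]]
force: [-1.6, -0.4, 0.5]
opening: 0.318
```

Call:
{"name": "arm_command", "arguments": {"translation": [[0.028, -0.04, 0], [0.054, -0.08, 0], [0.077, -0.117, 0], [0.1, -0.153, 0], [0.1, -0.153, 0]], "rotation": [[0, 0, 0], [0, 0, 0], [0, 0, 0], [0, 0, 0], [0, 0, 0]], "grip": [0.8, 0.8, 0.8, 0.8, 0.8]}}

```text
time_s: 10.9
position: [0.4287, 0.0578, 0.0866]
tcp_rot: [[0.995, -0.002, -0.095], [0.095, 0.0, 0.995], [-0.001, -1.0, 0.0]]
force: [-4.5, -1.1, -0.8]
opening: 0.319
```

Call:
{"name": "arm_command", "arguments": {"translation": [[0.026, -0.035, 0], [0.053, -0.069, 0], [0.081, -0.101, 0], [0.111, -0.132, 0], [0.111, -0.132, 0]], "rotation": [[0, 0, 0], [0, 0, 0], [0, 0, 0], [0, 0, 0], [0, 0, 0]], "grip": [0.8, 0.8, 0.8, 0.8, 0.8]}}

```text
time_s: 11.4
position: [0.4384, 0.0586, 0.0973]
tcp_rot: [[0.995, 0.0, -0.095], [0.095, -0.0, 0.995], [0.0, -1.0, -0.0]]
force: [-5.1, -1.1, -0.3]
opening: 0.317
```

Run:
```python
from plan import *
c=snap('wrist','x.png'); s=snap('scene')
cv2.imwrite('pics/m5.png',np.hstack([cv2.resize(c['img'][150:384,130:380],(400,374)),cv2.resize(s['img'][160:225,255:325],(400,374),interpolation=cv2.INTER_CUBIC)]))
```

View pics/m5.png

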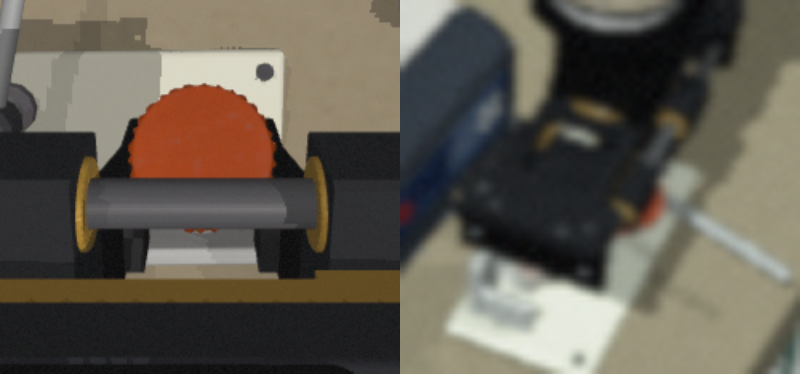

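Call:
{"name": "arm_command", "arguments": {"translation": [[0.04, -0.037, 0], [0.082, -0.07, 0], [0.125, -0.1, 0], [0.165, -0.125, 0], [0.205, -0.143, 0]], "rotation": [[0, 0, 0], [0, 0, 0], [0, 0, 0], [0, 0, 0], [0, 0, 0]], "grip": [0.8, 0.8, 0.8, 0.8, 0.8]}}

```text
time_s: 12.0
position: [0.454, 0.06, 0.1086]
tcp_rot: [[0.995, -0.002, -0.095], [0.095, -0.0, 0.995], [-0.002, -1.0, 0.0]]
force: [-6.5, -1.2, 0.1]
opening: 0.318
```

Call:
{"name": "arm_command", "arguments": {"translation": [[0.04, -0.02, 0], [0.08, -0.04, 0], [0.12, -0.055, 0], [0.16, -0.065, 0], [0.2, -0.075, 0]], "rotation": [[0, 0, 0], [0, 0, 0], [0, 0, 0], [0, 0, 0], [0, 0, 0]], "grip": [0.8, 0.8, 0.8, 0.8, 0.8]}}

```text
time_s: 12.5
position: [0.4696, 0.0615, 0.1149]
tcp_rot: [[0.995, -0.003, -0.096], [0.096, -0.0, 0.995], [-0.003, -1.0, -0.0]]
force: [-8.4, -1.9, 4.2]
opening: 0.319
```

Call:
{"name": "arm_command", "arguments": {"translation": [[0.03, 0, 0], [0.06, 0, 0], [0.085, 0, 0], [0.1, 0, 0], [0.1, 0, 0]], "rotation": [[0, 0, 0], [0, 0, 0], [0, 0, 0], [0, 0, 0], [0, 0, 0]], "grip": [0.8, 0.8, 0.8, 0.8, 0.8]}}

```text
time_s: 13.0
position: [0.4783, 0.0625, 0.115]
tcp_rot: [[0.995, -0.001, -0.095], [0.095, 0.0, 0.995], [-0.001, -1.0, 0.0]]
force: [-6.4, -0.9, 3.6]
opening: 0.314
```

Run:
```python
from plan import *
s=bot.read_state();print(s['position'],s['force'],s['moment'])
c=snap('wrist','w6.png')
cv2.imwrite('pics/m6.png',cv2.resize(c['img'][130:384,100:412],(780,635))[:600])
```

```text
[0.4783 0.0625 0.115 ] [-6.4136 -0.9393  3.5663] [-0.0219  1.215  -0.0366]
```

View pics/m6.png

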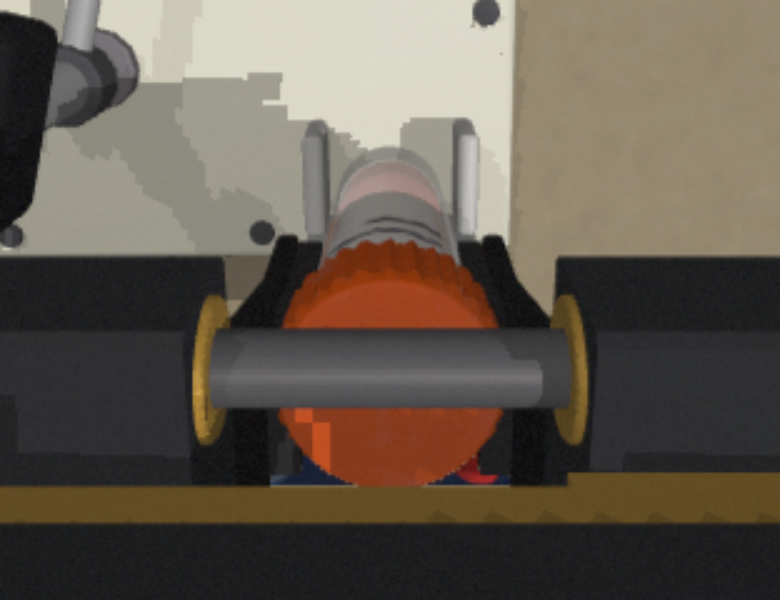

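Run:
```python
from plan import *
s=bot.read_state(); p=np.array(s['position']);R=np.array(s['tcp_rot'])
c=snap('wrist')
g=p+R@[0,.003,0]
for th in(-8,-4,0,4,8,12):
    t=np.radians(th); up=R@[-np.sin(t),-np.cos(t),0]; n=R@[np.cos(t),-np.sin(t),0]
    f=g-.078*up
    print(th,'foot rear',proj(c,f-.014*n),'cap rear',proj(c,g+.038*up-.015*n),'cap top front',proj(c,g+.038*up+.015*n))
```

```text
-8 foot rear [254.9134 173.2781] cap rear [254.4885 290.5554] cap top front [254.5632 353.5624]
-4 foot rear [254.9185 180.5503] cap rear [254.4892 282.2736] cap top front [254.5514 350.5149]
0 foot rear [254.9228 187.9185] cap rear [254.4915 273.8671] cap top front [254.5403 346.8286]
4 foot rear [254.9263 195.3767] cap rear [254.4952 265.4197] cap top front [254.53   342.5077]
8 foot rear [254.9291 202.9204] cap rear [254.5003 257.0151] cap top front [254.5205 337.5651]
12 foot rear [254.9312 210.5461] cap rear [254.5067 248.7345] cap top front [254.5121 332.0236]
```

Call:
{"name": "arm_command", "arguments": {"translation": [[-0.01, 0.06, 0], [-0.01, 0.13, 0], [-0.01, 0.2, 0], [-0.01, 0.26, 0], [-0.01, 0.29, 0]], "rotation": [[0, 0, 0], [0, 0, 0], [0, 0, 0], [0, 0, 0], [0, 0, 0]], "grip": [0.8, 0.8, 0.8, 0.8, 0.8]}}

```text
time_s: 13.6
position: [0.4782, 0.0623, 0.0915]
tcp_rot: [[0.995, 0.001, -0.095], [0.095, -0.0, 0.995], [0.001, -1.0, -0.0]]
force: [-4.9, -0.0, 4.0]
opening: 0.321
```

Call:
{"name": "arm_command", "arguments": {"translation": [[0, 0.01, 0], [0, 0.02, 0], [0, 0.03, 0], [0, 0.03, 0]], "rotation": [[0, 0, 0], [0, 0, 0], [0, 0, 0], [0, 0, 0]], "grip": [0.8, 0.8, 0.8, 0.8]}}

```text
time_s: 14.0
position: [0.4789, 0.0623, 0.09]
tcp_rot: [[0.995, 0.003, -0.095], [0.095, -0.0, 0.995], [0.003, -1.0, -0.0]]
force: [-3.9, -0.3, 10.2]
opening: 0.319
```

Call:
{"name": "arm_command", "arguments": {"translation": [[0, 0.01, 0], [0, 0.01, 0], [0, 0.01, 0]], "rotation": [[0, 0, 0], [0, 0, 0], [0, 0, 0]], "grip": [0.8, 0.8, 0.8]}}

```text
time_s: 14.3
position: [0.4797, 0.0623, 0.0898]
tcp_rot: [[0.996, 0.005, -0.095], [0.095, -0.0, 0.996], [0.005, -1.0, -0.001]]
force: [-3.9, 0.5, 14.6]
opening: 0.319
```

Run:
```python
from plan import *
s=bot.read_state();p=np.array(s['position']);R=np.array(s['tcp_rot']);print(p,s['force'],s['moment'])
c=snap('wrist')
g=p+R@[0,.003,0]
for th in(-4,0,4,8):
    t=np.radians(th); up=R@[-np.sin(t),-np.cos(t),0]; n=R@[np.cos(t),-np.sin(t),0]
    print(th,'foot rear',proj(c,g-.078*up-.014*n)*2.5-[250,325])
cv2.imwrite('pics/m7.png',cv2.resize(c['img'][130:350,100:412],(780,550)))
```

```text
[0.4797 0.0623 0.0898] [-3.9422  0.5362 14.6139] [ 0.2312  1.0197 -0.0382]
-4 foot rear [387.2955 126.38  ]
0 foot rear [387.3063 144.8004]
4 foot rear [387.3152 163.4459]
8 foot rear [387.3223 182.3049]
```

View pics/m7.png

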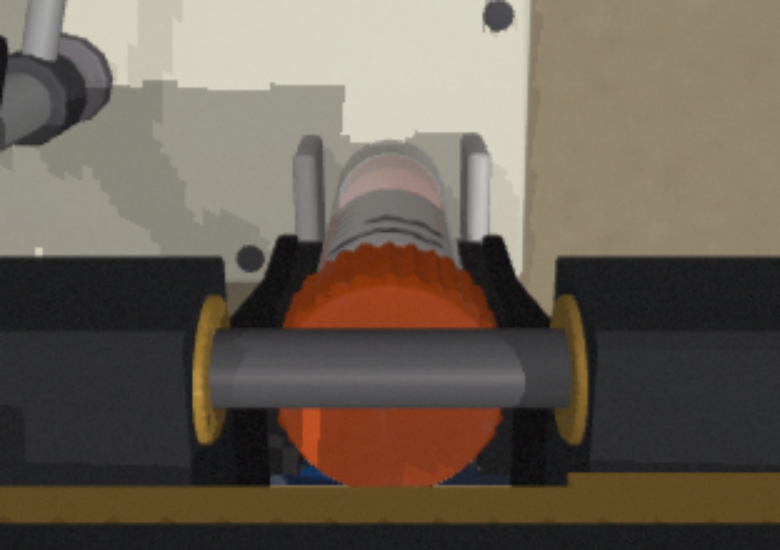

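Call:
{"name": "arm_command", "arguments": {"translation": [[-0.01, -0.01, 0], [-0.01, -0.01, 0]], "rotation": [[0, 0, 0], [0, 0, 0]], "grip": [0.8, 0.8]}}

```text
time_s: 14.55
position: [0.4793, 0.0622, 0.09]
tcp_rot: [[0.996, 0.006, -0.094], [0.094, -0.0, 0.996], [0.006, -1.0, -0.001]]
force: [-2.0, 0.6, 8.4]
opening: 0.321
```

Call:
{"name": "arm_command", "arguments": {"translation": [[0, 0, 0], [0, 0, 0], [0, 0, 0], [0, 0, 0], [0, 0, 0]], "rotation": [[0, 0, 0], [0, 0, 0], [0, 0, 0], [0, 0, 0], [0, 0, 0]], "grip": [0.2, 0, -0.3, -0.3, -0.3]}}

```text
time_s: 15.05
position: [0.4773, 0.0621, 0.0887]
tcp_rot: [[0.995, 0.001, -0.095], [0.095, -0.0, 0.995], [0.001, -1.0, -0.0]]
force: [0.0, 0.0, -0.7]
opening: 0.621
```

Call:
{"name": "arm_command", "arguments": {"translation": [[0, 0, 0], [0, -0.1, 0], [0, -0.4, 0], [0, -0.8, 0], [0, -0.8, 0]], "rotation": [[0, 0, 0], [0, 0, 0], [0, 0, 0], [0, 0, 0], [0, 0, 0]], "grip": [-0.3, -0.3, -0.3, -0.3, -0.3]}}

```text
time_s: 15.55
position: [0.4794, 0.0621, 0.1564]
tcp_rot: [[0.995, 0.008, -0.095], [0.095, -0.001, 0.995], [0.008, -1.0, -0.002]]
force: [0.5, 0.3, -1.0]
opening: 0.649
```

Call:
{"name": "arm_command", "arguments": {"translation": [[0, -0.5, 0], [0, -1, 0], [0, -1, 0], [0, -1, 0]], "rotation": [[0, 0, 0], [0, 0, 0], [0, 0, 0], [0, 0, 0]], "grip": [-0.3, -0.3, -0.3, -0.3]}}

```text
time_s: 15.95
position: [0.477, 0.0622, 0.2334]
tcp_rot: [[0.995, 0.002, -0.095], [0.095, -0.0, 0.995], [0.002, -1.0, -0.0]]
force: [-0.5, 0.3, -1.2]
opening: 0.649
```

```bash
python3 b.py w8.png
```

```text
15.95 [0.477  0.0622 0.2334] [  -5.9107   20.0712  103.0481    0.0003   56.7626 -101.3642]
[[ 0.9955  0.002  -0.095 ]
 [ 0.095  -0.0002  0.9955]
 [ 0.002  -1.     -0.0004]]
tube_center 0.96 [257.28   180.0192] [0.4799 0.0645 0.063 ]
tube_center 0.4 [256.3072 160.3968] [0.4614 0.0618 0.063 ]
tube 0.95 [254.1056 163.8144] [0.4714 0.0606 0.03  ]
slant_rest 0.56 [496.0256 203.4048] [0.497  0.3433 0.    ]
knob_grip 0.91 [156.7232 147.1872] [ 0.4545 -0.0249  0.082 ]
```

View pics/w8.png

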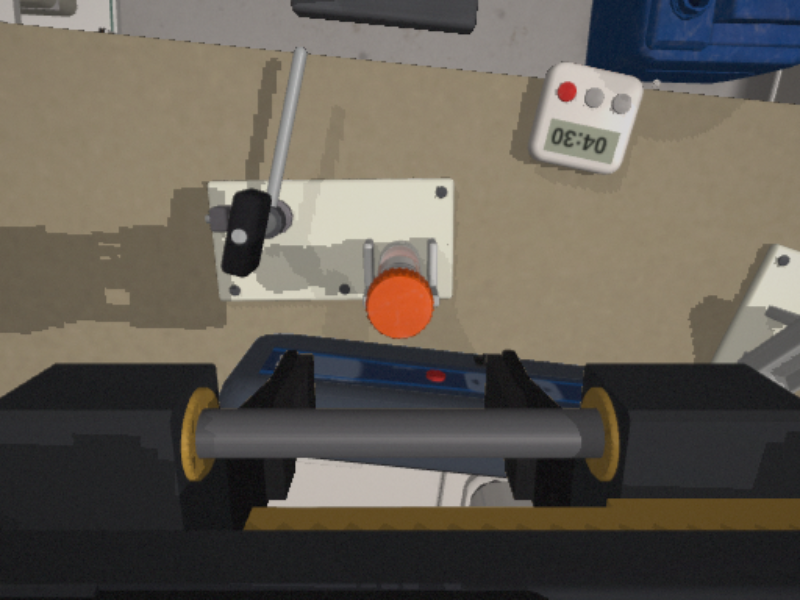

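Run:
```python
from plan import *
s=bot.read_state(); p=np.array(s['position']);R=np.array(s['tcp_rot'])
c=snap('wrist'); W=lambda u,v,z: onz(c,(u/800,v/600),z)
k=W(239,236,.094);a=W(255,193,.094);b=W(239,272,.094);print(k,a,b,(a+b)/2,np.linalg.norm(a-b))
d=a-b;print('wing',np.degrees(np.arctan2(d[1],d[0])))
A=W(275,205,.032);B=W(300,50,.032);d=B-A;print('bar',A,B,np.degrees(np.arctan2(d[1],d[0])))
L=[W(u,v,.008)[:2] for u,v in[(453,179),(209,183),(453,297),(221,300)]];print(L)
for i,j in((0,1),(2,3)):
    y=L[i]-L[j];print(np.degrees(np.arctan2(-y[0],y[1])),np.linalg.norm(y))
print('cap',W(400,302,.124))
r=np.array([.454,-.0255,.125]);
plan(p,R,[((.4543,-.0255,.2334),down(79)),((.4543,-.0255,.088),down(79))])
```

```text
[ 0.4542 -0.024   0.094 ] [ 0.4311 -0.0162  0.094 ] [ 0.4737 -0.0238  0.094 ] [ 0.4524 -0.02    0.094 ] 0.043232993221505624
wing 169.88114371337892
bar [ 0.4437 -0.0194  0.032 ] [ 0.352  -0.0077  0.032 ] 172.73518933057773
[array([0.4181, 0.0934]), array([ 0.4362, -0.0692]), array([0.4995, 0.1034]), array([ 0.5173, -0.0607])]
6.375687207212406 0.16357555354587539
6.212945375629212 0.1651128319923847
cap [0.4735 0.0628 0.124 ]
[-0.19 -0.01 -0.53] [-0.    0.14 -0.  ] rows 1.0
[-0.11 -0.01 -0.55] [-0.    0.14 -0.  ] rows 1.0
  at [ 0.4543 -0.0255  0.2334]
[ 0.    0.91 -0.  ] [-0. -0. -0.] rows 1.5
[ 0.    0.91 -0.  ] [-0. -0. -0.] rows 1.5
  at [ 0.4543 -0.0255  0.088 ]
```

Call:
{"name": "arm_command", "arguments": {"translation": [[-0.19, 0, -0.53], [-0.19, 0, -0.53]], "rotation": [[0, 0.125, 0], [0, 0.125, 0]], "grip": [-0.3, -0.3]}}

```text
time_s: 16.55
position: [0.465, 0.0158, 0.2323]
tcp_rot: [[0.999, -0.002, 0.04], [-0.04, -0.001, 0.999], [-0.002, -1.0, -0.001]]
force: [0.2, 0.1, 1.0]
opening: 0.649
```

Call:
{"name": "arm_command", "arguments": {"translation": [[-0.11, 0, -0.54], [-0.11, 0, -0.54], [-0.11, 0, -0.54], [-0.11, 0, -0.54], [-0.11, 0, -0.54]], "rotation": [[0, 0.125, 0], [0, 0.125, 0], [0, 0.125, 0], [0, 0.125, 0], [0, 0.125, 0]], "grip": [-0.3, -0.3, -0.3, -0.3, -0.3]}}

```text
time_s: 17.05
position: [0.4555, -0.0233, 0.2327]
tcp_rot: [[0.986, -0.0, 0.164], [-0.164, 0.0, 0.986], [-0.0, -1.0, 0.0]]
force: [0.1, 0.1, -0.6]
opening: 0.648
```

Run:
```python
from plan import *
s=bot.read_state(); p=np.array(s['position']);R=np.array(s['tcp_rot']);print(s['time_s'],p,np.degrees(np.arctan2(R[1,2],R[0,2])))
c=snap('wrist')
for q in models.spot_point('wrist','knob_grip')[:1]: P=onz(c,q['point'],.082);print(q['conf'],P,R.T@(P-p)/.08)
cv2.imwrite('pics/w9.png',cv2.resize(c['img'],(800,600)))
```

```text
17.05 [ 0.4555 -0.0233  0.2327] 80.56642517238221
0.65 [ 0.4574 -0.023   0.082 ] [0.0226 1.8839 0.0067]
```

View pics/w9.png

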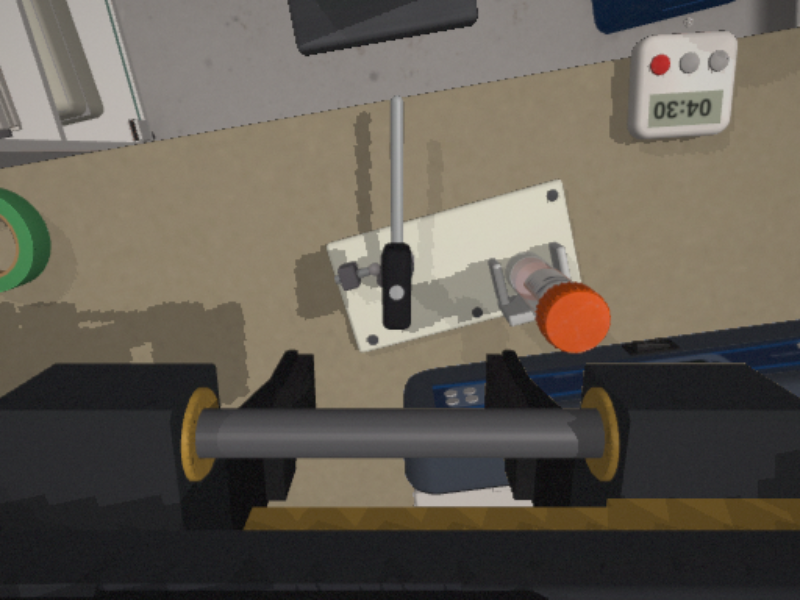

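Call:
{"name": "arm_command", "arguments": {"translation": [[0, 0.5, 0], [0, 0.91, 0], [0, 0.91, 0]], "rotation": [[0, 0, 0], [0, 0, 0], [0, 0, 0]], "grip": [-0.3, -0.3, -0.3]}}

```text
time_s: 17.45
position: [0.4527, -0.0229, 0.157]
tcp_rot: [[0.986, -0.009, 0.165], [-0.165, 0.003, 0.986], [-0.009, -1.0, 0.001]]
force: [-0.6, -0.1, -0.2]
opening: 0.649
```

Call:
{"name": "arm_command", "arguments": {"translation": [[0, 0.3, 0], [0, 0.6, 0], [0, 0.91, 0], [0, 0.91, 0], [0, 0.91, 0]], "rotation": [[0, 0, 0], [0, 0, 0], [0, 0, 0], [0, 0, 0], [0, 0, 0]], "grip": [-0.3, -0.3, -0.3, -0.3, -0.3]}}

```text
time_s: 17.95
position: [0.4561, -0.0242, 0.0881]
tcp_rot: [[0.986, 0.001, 0.165], [-0.165, -0.0, 0.986], [0.001, -1.0, -0.0]]
force: [1.0, -0.3, -0.8]
opening: 0.649
```

Call:
{"name": "arm_command", "arguments": {"translation": [[0, 0, 0], [0, 0, 0], [0, 0, 0], [0, 0, 0], [0, 0, 0]], "rotation": [[0, 0, 0], [0, 0, 0], [0, 0, 0], [0, 0, 0], [0, 0, 0]], "grip": [0, 0.3, 0.5, 1, 1]}}

```text
time_s: 18.45
position: [0.4556, -0.0244, 0.0875]
tcp_rot: [[0.986, 0.001, 0.166], [-0.166, -0.0, 0.986], [0.001, -1.0, -0.0]]
force: [0.3, -0.7, 0.6]
opening: 0.282
```

Call:
{"name": "arm_command", "arguments": {"translation": [[0, 0, 0], [0, 0, 0], [0, 0, 0], [0, 0, 0]], "rotation": [[0, 0, 0], [0, 0, 0], [0, 0, 0], [0, 0, 0]], "grip": [1, 1, 1, 1]}}

```text
time_s: 18.85
position: [0.4554, -0.0249, 0.0873]
tcp_rot: [[0.986, -0.0, 0.165], [-0.165, -0.001, 0.986], [-0.0, -1.0, -0.001]]
force: [-2.6, -4.2, 3.0]
opening: 0.183
```

Call:
{"name": "arm_command", "arguments": {"translation": [[0, 0, 0], [0, 0, 0], [0, 0, 0], [0, 0, 0], [0, 0, 0]], "rotation": [[0, 0.08, 0], [0, 0.16, 0], [0, 0.24, 0], [0, 0.32, 0], [0, 0.4, 0]], "grip": [1, 1, 1, 1, 1]}}

```text
time_s: 19.35
position: [0.4566, -0.025, 0.0874]
tcp_rot: [[0.835, 0.002, 0.55], [-0.55, -0.002, 0.835], [0.003, -1.0, -0.001]]
force: [1.1, -1.8, 2.9]
opening: 0.215
```

```bash
python3 -c "
from plan import *
s=bot.read_state();print(s['moment'],s['force'],s['opening'])"
```

```text
[-0.3015 -0.2181  1.2751] [ 1.0705 -1.8452  2.9097] 0.21479311403325202
```

Call:
{"name": "arm_command", "arguments": {"translation": [[0, 0, 0], [0, 0, 0], [0, 0, 0]], "rotation": [[0, 0.08, 0], [0, 0.16, 0], [0, 0.16, 0]], "grip": [1, 1, 1]}}

```text
time_s: 19.65
position: [0.4559, -0.0246, 0.0874]
tcp_rot: [[0.735, 0.001, 0.678], [-0.678, -0.002, 0.735], [0.002, -1.0, -0.001]]
force: [-0.7, -1.0, 2.7]
opening: 0.244
```

```bash
cat > kn.py <<'E'
from plan import *
s=bot.read_state();R=np.array(s['tcp_rot']);print(s['moment'],s['force'],s['opening'],np.degrees(np.arctan2(R[1,2],R[0,2])),s['tau'])
for n in('wrist','top','scene'):
    c=snap(n,'k_%s_%.0f.png'%(n,s['time_s']*100))
    k=np.array([.4552,-.0245])
    # sample brightness along a circle r=0.085 at z=.032 around the knob axis: the bar shows as a light peak
    vals=[]
    g=cv2.cvtColor(c['img'],cv2.COLOR_BGR2GRAY).astype(np.float32)
    for a in range(90,190,4):
        L=[]
        for r in np.arange(.06,.1,.004):
            q=proj(c,[k[0]+r*np.cos(np.radians(a)),k[1]+r*np.sin(np.radians(a)),.032])
            if 0<=q[0]<511 and 0<=q[1]<383: L.append(cv2.getRectSubPix(g,(1,1),(float(q[0]),float(q[1])))[0,0])
        vals.append((a,int(np.mean(L)) if L else -1))
    print(n,vals)
E
python3 kn.py
```

```text
[-0.3262 -0.0453  1.5311] [-0.712  -1.0489  2.7371] 0.24405213655056557 47.285378580291415 [ -0.6739 -33.8751  -5.5871   1.6096   0.1807   1.8172]
wrist [(90, 185), (94, 211), (98, 212), (102, 212), (106, 212), (110, 212), (114, 178), (118, 151), (122, 134), (126, 128), (130, 126), (134, 127), (138, 131), (142, 133), (146, 132), (150, 132), (154, 143), (158, 124), (162, 132), (166, 106), (170, 110), (174, 133), (178, 134), (182, 133), (186, 133)]
top [(90, 176), (94, 168), (98, 129), (102, 99), (106, 76), (110, 60), (114, 52), (118, 51), (122, 52), (126, 54), (130, 55), (134, 55), (138, 56), (142, 55), (146, 51), (150, 44), (154, 41), (158, 54), (162, 58), (166, 57), (170, 57), (174, 56), (178, 56), (182, 56), (186, 55)]
scene [(90, 210), (94, 231), (98, 232), (102, 231), (106, 232), (110, 231), (114, 224), (118, 196), (122, 163), (126, 149), (130, 147), (134, 148), (138, 148), (142, 148), (146, 148), (150, 146), (154, 150), (158, 171), (162, 152), (166, 147), (170, 148), (174, 148), (178, 148), (182, 148), (186, 148)]
```

Call:
{"name": "arm_command", "arguments": {"translation": [[0, 0, 0], [0, 0, 0], [0, 0, 0]], "rotation": [[0, 0, 0], [0, 0, 0], [0, 0, 0]], "grip": [1, 1, 1]}}

```text
time_s: 20.1
position: [0.4559, -0.0246, 0.0874]
tcp_rot: [[0.731, 0.001, 0.683], [-0.683, -0.001, 0.731], [0.001, -1.0, 0.0]]
force: [-0.1, -3.3, 5.0]
opening: 0.243
```

```bash
python3 -c "
from plan import *
s=bot.read_state();print(s['moment'],s['force'],s['opening'])
I=[cv2.imread('pics/w9.png')[200:400,280:480], cv2.resize(cv2.imread('pics/k_wrist_1965.png'),(800,600))[150:450,200:600]]
c=snap('scene');g=cv2.resize(c['img'][150:225,240:340],(400,300),interpolation=cv2.INTER_CUBIC)
t=snap('wrist');cv2.imwrite('pics/z10.png',np.vstack([np.hstack([cv2.resize(I[0],(400,300)),g]),np.hstack([cv2.resize(t['img'][60:260,120:390],(400,300)),I[1]])]))
"
```

```text
[-0.4724 -0.1097  1.5077] [-0.1175 -3.3094  5.0098] 0.2432027126515079
```

View pics/z10.png

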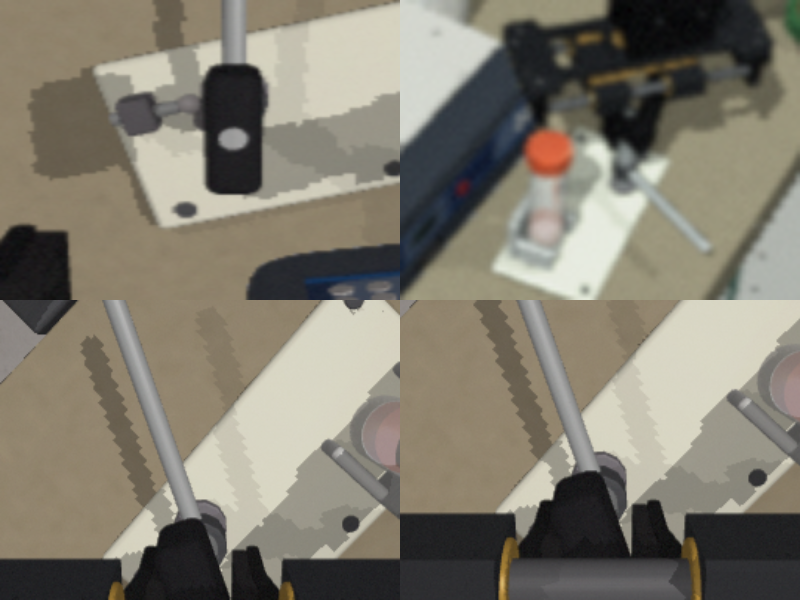

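Call:
{"name": "arm_command", "arguments": {"translation": [[0, 0, 0], [0, 0, 0], [0, 0, 0], [0, 0, 0], [0, 0, 0]], "rotation": [[0, 0, 0], [0, 0, 0], [0, 0, 0], [0, 0, 0], [0, 0, 0]], "grip": [0.3, 0, 0, 0, 0]}}

```text
time_s: 20.7
position: [0.4545, -0.0237, 0.0868]
tcp_rot: [[0.728, -0.002, 0.686], [-0.686, 0.002, 0.728], [-0.002, -1.0, -0.0]]
force: [-0.4, -0.2, -0.5]
opening: 0.487
```

```bash
python3 kn.py|grep -v wrist
python3 - <<'E'
from h import *
s=bot.read_state(); print(s['position'])
# bracket position from w9 (pose then)
p=np.array([.4555,-.0233,.2327]);a=np.radians(80.57)
R=np.column_stack([[np.sin(a),-np.cos(a),0],[0,0,-1],[np.cos(a),np.sin(a),0]])
c=eyes.capture('wrist');H=np.array(c['hand_eye']);C=dict(K=np.array(c['mtx']),R=R@H[:3,:3],o=R@H[:3,3]+p)
for n,(u,v) in dict(block=(349,256),blocktop=(349,250),rodend=(375,250),screw=(397,292)).items(): print(n,[onz(C,(u/800,v/600),z)[:2] for z in(.03,.05,.07,.094)])
E
```

```text
[ 0.0388 -0.165  -0.0023] [-0.3973 -0.2293 -0.4723] 0.4869329877049443 46.71080973751561 [ -0.0389 -35.4087  -6.2557   0.0138   0.0952   0.0086]
top [(90, 176), (94, 163), (98, 124), (102, 93), (106, 72), (110, 58), (114, 51), (118, 51), (122, 52), (126, 54), (130, 55), (134, 56), (138, 56), (142, 56), (146, 52), (150, 45), (154, 41), (158, 54), (162, 58), (166, 58), (170, 57), (174, 57), (178, 57), (182, 56), (186, 55)]
scene [(90, 210), (94, 231), (98, 232), (102, 232), (106, 232), (110, 232), (114, 225), (118, 198), (122, 173), (126, 156), (130, 145), (134, 143), (138, 142), (142, 143), (146, 146), (150, 148), (154, 148), (158, 148), (162, 148), (166, 144), (170, 161), (174, 175), (178, 155), (182, 148), (186, 148)]
[ 0.455 -0.024  0.087]
block [array([ 0.4436, -0.0545]), array([ 0.44 , -0.052]), array([ 0.4364, -0.0495]), array([ 0.4321, -0.0464])]
blocktop [array([ 0.4397, -0.0538]), array([ 0.4363, -0.0513]), array([ 0.4329, -0.0488]), array([ 0.4289, -0.0458])]
rodend [array([ 0.4424, -0.037 ]), array([ 0.4389, -0.0355]), array([ 0.4354, -0.034 ]), array([ 0.4312, -0.0322])]
screw [array([ 0.4728, -0.0275]), array([ 0.4675, -0.0266]), array([ 0.4622, -0.0256]), array([ 0.4559, -0.0244])]
```

Call:
{"name": "arm_command", "arguments": {"translation": [[0, -0.05, 0], [0, -0.1, 0], [0, -0.13, 0], [0, -0.13, 0], [0, -0.13, 0]], "rotation": [[0, -0.12, 0], [0, -0.24, 0], [0, -0.36, 0], [0, -0.48, 0], [0, -0.59, 0]], "grip": [0, 0, 0, 0, 0]}}

```text
time_s: 21.4
position: [0.4554, -0.0241, 0.0977]
tcp_rot: [[0.991, 0.0, 0.13], [-0.13, 0.0, 0.991], [0.0, -1.0, 0.0]]
force: [-0.4, 1.0, -0.5]
opening: 0.504
```

Call:
{"name": "arm_command", "arguments": {"translation": [[0, 0, 0], [0, 0, 0], [0, 0, 0], [0, 0, 0], [0, 0, 0]], "rotation": [[0, 0, 0], [0, 0, 0], [0, 0, 0], [0, 0, 0], [0, 0, 0]], "grip": [0.3, 0.5, 1, 1, 1]}}

```text
time_s: 21.9
position: [0.4553, -0.0249, 0.0976]
tcp_rot: [[0.991, -0.0, 0.136], [-0.136, -0.001, 0.991], [-0.0, -1.0, -0.001]]
force: [-1.7, -4.3, -0.3]
opening: 0.181
```

```bash
python3 kn.py|grep -v top
```

```text
[-0.6758  0.1103 -0.4242] [-1.6532 -4.3448 -0.2984] 0.18131768452560068 82.20249458238553 [  2.3588 -35.0611  -6.8245   0.3258   0.0644  -0.4084]
wrist [(90, 176), (94, 215), (98, 216), (102, 216), (106, 216), (110, 216), (114, 197), (118, 169), (122, 149), (126, 135), (130, 136), (134, 136), (138, 136), (142, 136), (146, 136), (150, 132), (154, 131), (158, 136), (162, 136), (166, 136), (170, 185), (174, 123), (178, 136), (182, 121), (186, 114)]
scene [(90, 210), (94, 231), (98, 232), (102, 232), (106, 232), (110, 232), (114, 225), (118, 198), (122, 173), (126, 156), (130, 145), (134, 143), (138, 142), (142, 143), (146, 146), (150, 148), (154, 148), (158, 148), (162, 148), (166, 144), (170, 160), (174, 174), (178, 154), (182, 149), (186, 149)]
```

Call:
{"name": "arm_command", "arguments": {"translation": [[0, 0, 0], [0, 0, 0]], "rotation": [[0, 0.05, 0], [0, 0.1, 0]], "grip": [1, 1]}}

```text
time_s: 22.25
position: [0.4555, -0.0249, 0.0976]
tcp_rot: [[0.971, 0.0, 0.238], [-0.238, -0.001, 0.971], [0.0, -1.0, -0.001]]
force: [-0.1, -3.7, -1.1]
opening: 0.18
```

```bash
python3 kn.py|grep -v top
```

```text
[-0.394  -0.017   0.4006] [-0.1078 -3.6595 -1.1165] 0.18011924039476213 76.23643840725632 [  1.1191 -35.2473  -6.6498   0.7984   0.1859   0.0261]
wrist [(90, 180), (94, 214), (98, 214), (102, 215), (106, 215), (110, 215), (114, 193), (118, 166), (122, 145), (126, 135), (130, 135), (134, 135), (138, 134), (142, 131), (146, 129), (150, 131), (154, 135), (158, 135), (162, 134), (166, 174), (170, 131), (174, 134), (178, 118), (182, 109), (186, 121)]
scene [(90, 209), (94, 231), (98, 232), (102, 232), (106, 232), (110, 232), (114, 225), (118, 198), (122, 172), (126, 152), (130, 144), (134, 141), (138, 144), (142, 146), (146, 148), (150, 149), (154, 148), (158, 147), (162, 145), (166, 164), (170, 171), (174, 152), (178, 149), (182, 149), (186, 148)]
```

Call:
{"name": "arm_command", "arguments": {"translation": [[0, 0, -0.012], [0, 0, -0.012]], "rotation": [[0, 0.05, 0], [0, 0.1, 0]], "grip": [1, 1]}}

```text
time_s: 22.6
position: [0.4556, -0.0249, 0.0976]
tcp_rot: [[0.942, 0.001, 0.337], [-0.337, 0.0, 0.942], [0.001, -1.0, 0.0]]
force: [1.0, 1.0, -0.9]
opening: 0.183
```

```bash
cat > m.py <<'E'
from h import *
s=bot.read_state();R=np.array(s['tcp_rot']);print(s['moment'],s['force'],s['opening'],np.degrees(np.arctan2(R[1,2],R[0,2])))
E
python3 m.py
```

```text
[ 0.2443 -0.2865  0.7981] [ 0.9955  0.9721 -0.878 ] 0.18292025103788 70.33336343911701
```

Call:
{"name": "arm_command", "arguments": {"translation": [[0, 0, 0], [0, 0, 0]], "rotation": [[0, 0.05, 0], [0, 0.1, 0]], "grip": [1, 1]}}

```text
time_s: 22.8
position: [0.4553, -0.0247, 0.0976]
tcp_rot: [[0.902, -0.0, 0.432], [-0.432, -0.0, 0.902], [-0.0, -1.0, -0.0]]
force: [-1.8, 1.6, 2.4]
opening: 0.194
```

```bash
python3 m.py
```

```text
[0.3566 0.2899 0.8817] [-1.8276  1.6106  2.3578] 0.19368952580952295 64.42727051819809
```

Run:
```python
from h import *
c=eyes.capture('wrist');H=np.array(c['hand_eye']);K=np.array(c['mtx'])
def cam(p,R): R=np.array(R);return dict(K=K,R=R@H[:3,:3],o=R@H[:3,3]+np.array(p))
a=np.radians(80.57)
C9=cam([.4555,-.0233,.2327],np.column_stack([[np.sin(a),-np.cos(a),0],[0,0,-1],[np.cos(a),np.sin(a),0]]))
C8=cam([.477,.0622,.2334],[[.9955,.002,-.095],[.095,-.0002,.9955],[.002,-1,-.0004]])
f=lambda c,u,v: ray(c,(u/800,v/600))
for n,q in dict(block=((216,217),(348,275)),screw=((239,236),(397,292)),hole=((441,192),(552,195)),cap=((400,306),(574,317))).items(): print(n,*tri([f(C8,*q[0]),f(C9,*q[1])]))
for z in(.03,.05,.07):print(z,[onz(C9,(u/800,v/600),z)[:2] for u,v in((348,275),(375,267),(410,262))],onz(C8,(277/800,218/600),z)[:2])
```

```text
block [ 0.4562 -0.0574  0.0314] [np.float64(0.0003850024099774793), np.float64(0.0003850024099774069)]
screw [ 0.4553 -0.0242  0.0961] [np.float64(0.00011240084717996424), np.float64(0.00011240084717985407)]
hole [0.4289 0.0862 0.0079] [np.float64(3.406986062310745e-05), np.float64(3.40698606230484e-05)]
cap [0.4789 0.0633 0.115 ] [np.float64(0.0007522898765311613), np.float64(0.0007522898765312458)]
0.03 [array([ 0.4561, -0.0575]), array([ 0.4537, -0.0389]), array([ 0.4542, -0.0156])] [ 0.4537 -0.0189]
0.05 [array([ 0.4518, -0.0548]), array([ 0.4496, -0.0373]), array([ 0.45  , -0.0153])] [ 0.4507 -0.0146]
0.07 [array([ 0.4475, -0.0521]), array([ 0.4454, -0.0356]), array([ 0.4458, -0.0151])] [ 0.4477 -0.0103]
```

Call:
{"name": "arm_command", "arguments": {"translation": [[0, 0, 0], [0, 0, 0], [0, 0, 0]], "rotation": [[0, 0, 0], [0, 0, 0], [0, 0, 0]], "grip": [1, 1, 1]}}

```text
time_s: 23.15
position: [0.4551, -0.0248, 0.0976]
tcp_rot: [[0.901, -0.0, 0.433], [-0.433, 0.0, 0.901], [-0.0, -1.0, 0.0]]
force: [1.4, 3.7, 1.1]
opening: 0.197
```

```bash
python3 kn.py
python3 - <<'E'
from h import *
im={n:eyes.capture(n)['image'] for n in('scene','top','wrist')}
cv2.imwrite('pics/z12.png',np.vstack([np.hstack([cv2.resize(im['scene'][135:235,245:345],(400,300),interpolation=cv2.INTER_CUBIC),cv2.resize(im['top'][160:240,240:320],(400,300),interpolation=cv2.INTER_CUBIC)]),np.hstack([cv2.resize(im['wrist'][0:300,0:400],(400,300)),cv2.resize(im['wrist'][150:384,130:380],(400,300))])]))
E
```

```text
[ 0.6014 -0.157   0.9189] [1.4069 3.6924 1.0637] 0.19679390195555727 64.33591921704038 [ -2.359  -34.5608  -7.0082   0.2146  -0.0925   0.8836]
wrist [(90, 184), (94, 212), (98, 212), (102, 213), (106, 213), (110, 213), (114, 189), (118, 159), (122, 141), (126, 134), (130, 132), (134, 130), (138, 127), (142, 130), (146, 134), (150, 133), (154, 134), (158, 134), (162, 137), (166, 133), (170, 125), (174, 106), (178, 121), (182, 133), (186, 132)]
top [(90, 161), (94, 173), (98, 174), (102, 174), (106, 174), (110, 160), (114, 122), (118, 91), (122, 72), (126, 60), (130, 51), (134, 50), (138, 52), (142, 53), (146, 53), (150, 45), (154, 38), (158, 44), (162, 48), (166, 48), (170, 48), (174, 47), (178, 47), (182, 46), (186, 45)]
scene [(90, 210), (94, 231), (98, 232), (102, 232), (106, 232), (110, 232), (114, 225), (118, 197), (122, 168), (126, 149), (130, 144), (134, 145), (138, 148), (142, 148), (146, 148), (150, 148), (154, 147), (158, 149), (162, 172), (166, 158), (170, 148), (174, 148), (178, 148), (182, 148), (186, 148)]
```

Call:
{"name": "arm_command", "arguments": {"translation": [[0, 0, 0], [0, 0, 0], [0, 0, 0], [0, 0, 0]], "rotation": [[0, 0, 0], [0, 0, 0], [0, 0.05, 0], [0, 0.1, 0]], "grip": [0.56, 0.56, 0.56, 0.56]}}

```text
time_s: 23.85
position: [0.454, -0.0246, 0.0976]
tcp_rot: [[0.849, -0.002, 0.528], [-0.528, 0.001, 0.849], [-0.003, -1.0, -0.0]]
force: [-1.4, 7.4, 4.3]
opening: 0.224
```

```bash
python3 kn.py | grep -v -e top -e wrist
```

```text
[1.2098 0.0119 0.8325] [-1.4174  7.3883  4.2802] 0.22359138665180306 58.11859202005412 [ -3.8338 -33.6532  -8.3436  -0.2986  -0.7763   0.5129]
scene [(90, 209), (94, 231), (98, 232), (102, 232), (106, 232), (110, 232), (114, 225), (118, 198), (122, 169), (126, 149), (130, 143), (134, 145), (138, 147), (142, 148), (146, 148), (150, 148), (154, 148), (158, 146), (162, 165), (166, 165), (170, 150), (174, 148), (178, 148), (182, 148), (186, 148)]
```

Call:
{"name": "arm_command", "arguments": {"translation": [[0, 0, 0], [0, 0, 0], [0, 0, 0]], "rotation": [[0, 0.05, 0], [0, 0.1, 0], [0, 0.15, 0]], "grip": [0.56, 0.56, 0.56]}}

```text
time_s: 24.3
position: [0.4542, -0.0243, 0.0976]
tcp_rot: [[0.758, -0.002, 0.652], [-0.652, 0.001, 0.758], [-0.002, -1.0, -0.001]]
force: [-1.7, 8.5, 4.6]
opening: 0.234
```

```bash
python3 kn.py | grep -v -e top -e wrist
```

```text
[1.6313 0.4751 1.3266] [-1.7489  8.496   4.595 ] 0.23418820291844167 49.31535234222955 [ -5.614  -33.7408  -8.2109  -0.1447  -0.8763   1.1732]
scene [(90, 210), (94, 231), (98, 232), (102, 232), (106, 232), (110, 232), (114, 225), (118, 196), (122, 164), (126, 148), (130, 146), (134, 148), (138, 148), (142, 148), (146, 148), (150, 148), (154, 147), (158, 168), (162, 162), (166, 149), (170, 148), (174, 148), (178, 148), (182, 148), (186, 148)]
```

Call:
{"name": "arm_command", "arguments": {"translation": [[0, 0, 0], [0, 0, 0], [0, 0, 0], [0, -0.3, 0], [0, -0.8, 0]], "rotation": [[0, 0, 0], [0, 0, 0], [0, 0, 0], [0, 0, 0], [0, 0, 0]], "grip": [0.2, 0, 0, 0, 0.3]}}

```text
time_s: 24.95
position: [0.4544, -0.0257, 0.1605]
tcp_rot: [[0.756, -0.004, 0.655], [-0.655, 0.001, 0.756], [-0.004, -1.0, -0.002]]
force: [0.4, -0.6, -0.6]
opening: 0.459
```

```bash
python3 - <<'E'
from plan import *
s=bot.read_state();p=np.array(s['position']);print(s['time_s'],p,s['moment'])
plan(p,np.array(s['tcp_rot']),[((.382,-.0375,.165),down(80)),((.382,-.0375,.05),down(80))])
E
python3 kn.py|grep scene
```

```text
24.95 [ 0.4544 -0.0257  0.1605] [ 0.0388 -0.2019  0.0101]
[-0.59 -0.05 -0.7 ] [ 0.   -0.51 -0.  ] rows 3.6
  at [ 0.382  -0.0375  0.165 ]
[0.   0.72 0.  ] [ 0. -0. -0.] rows 1.1
[0.   0.72 0.  ] [ 0. -0. -0.] rows 1.2
  at [ 0.382  -0.0375  0.05  ]
scene [(90, 210), (94, 231), (98, 232), (102, 232), (106, 232), (110, 232), (114, 225), (118, 198), (122, 173), (126, 156), (130, 145), (134, 143), (138, 142), (142, 143), (146, 146), (150, 148), (154, 148), (158, 148), (162, 148), (166, 144), (170, 161), (174, 175), (178, 155), (182, 148), (186, 148)]
```

Call:
{"name": "arm_command", "arguments": {"translation": [[-0.59, -0.05, -0.7], [-0.59, -0.05, -0.7], [-0.59, -0.05, -0.7], [-0.59, -0.05, -0.7], [-0.59, -0.05, -0.7]], "rotation": [[0, -0.51, 0], [0, -0.51, 0], [0, -0.51, 0], [0, -0.51, 0], [0, -0.51, 0]], "grip": [1, 1, 1, 1, 1]}}

```text
time_s: 25.6
position: [0.3827, -0.0372, 0.1649]
tcp_rot: [[0.984, -0.001, 0.178], [-0.178, 0.0, 0.984], [-0.001, -1.0, 0.0]]
force: [-0.4, -0.5, 0.4]
opening: 0.03
```

Call:
{"name": "arm_command", "arguments": {"translation": [[0, 0.5, 0], [0, 0.72, 0], [0, 0.72, 0], [0, 0.72, 0]], "rotation": [[0, 0, 0], [0, 0, 0], [0, 0, 0], [0, 0, 0]], "grip": [1, 1, 1, 1]}}

```text
time_s: 26.0
position: [0.3828, -0.0369, 0.1076]
tcp_rot: [[0.984, -0.001, 0.178], [-0.178, 0.001, 0.984], [-0.001, -1.0, 0.0]]
force: [0.1, 0.5, -0.3]
opening: 0.003
```

Call:
{"name": "arm_command", "arguments": {"translation": [[0, 0.3, 0], [0, 0.6, 0], [0, 0.72, 0], [0, 0.72, 0]], "rotation": [[0, 0, 0], [0, 0, 0], [0, 0, 0], [0, 0, 0]], "grip": [1, 1, 1, 1]}}

```text
time_s: 26.4
position: [0.3829, -0.0369, 0.0501]
tcp_rot: [[0.984, -0.001, 0.177], [-0.177, 0.0, 0.984], [-0.001, -1.0, 0.0]]
force: [-0.0, -0.4, 1.0]
opening: 0.008
```

Call:
{"name": "arm_command", "arguments": {"translation": [[0, 0, 0.05], [0, 0, 0.1], [0, 0, 0.12]], "rotation": [[0, 0, 0], [0, 0, 0], [0, 0, 0]], "grip": [1, 1, 1]}}

```text
time_s: 26.7
position: [0.385, -0.027, 0.0512]
tcp_rot: [[0.984, 0.002, 0.176], [-0.176, -0.001, 0.984], [0.002, -1.0, -0.0]]
force: [-1.2, -0.0, -0.0]
opening: 0.001
```

```bash
python3 kn.py|grep -v -e top -e wrist
```

```text
[ 0.0521 -0.1503 -0.0297] [-1.1778 -0.0384 -0.0306] 0.0014258955444032394 79.88234957266357 [ -0.1816 -32.1877  -0.7298  -0.0106   0.0606  -0.0032]
scene [(90, 194), (94, 216), (98, 217), (102, 218), (106, 222), (110, 224), (114, 219), (118, 193), (122, 165), (126, 149), (130, 141), (134, 139), (138, 136), (142, 136), (146, 137), (150, 126), (154, 96), (158, 72), (162, 75), (166, 81), (170, 104), (174, 113), (178, 87), (182, 74), (186, 70)]
```

Call:
{"name": "arm_command", "arguments": {"translation": [[0, 0, 0.04], [0, 0, 0.08], [0, 0, 0.08]], "rotation": [[0, 0, 0], [0, 0, 0], [0, 0, 0]], "grip": [1, 1, 1]}}

```text
time_s: 27.15
position: [0.386, -0.0212, 0.0506]
tcp_rot: [[0.984, 0.001, 0.176], [-0.176, -0.001, 0.984], [0.001, -1.0, -0.0]]
force: [-1.8, -3.4, 3.1]
opening: 0.007
```

Call:
{"name": "arm_command", "arguments": {"translation": [[0, 0, 0.04], [0, 0, 0.08], [0, 0, 0.08]], "rotation": [[0, 0, 0], [0, 0, 0], [0, 0, 0]], "grip": [1, 1, 1]}}

```text
time_s: 27.45
position: [0.3874, -0.0158, 0.0507]
tcp_rot: [[0.985, 0.001, 0.175], [-0.175, -0.002, 0.985], [0.002, -1.0, -0.001]]
force: [-3.9, -12.7, 5.3]
opening: 0.006
```

```bash
python3 kn.py|grep -v -e top -e wrist
```

```text
[-2.0988  0.5274 -0.0693] [ -3.922  -12.7201   5.2932] 0.006407663210070253 79.91580415578528 [  5.1491 -30.6326  -0.3196   1.1003   0.2193  -0.0682]
scene [(90, 193), (94, 216), (98, 218), (102, 219), (106, 221), (110, 223), (114, 217), (118, 188), (122, 163), (126, 146), (130, 135), (134, 130), (138, 123), (142, 105), (146, 80), (150, 62), (154, 66), (158, 81), (162, 107), (166, 102), (170, 82), (174, 79), (178, 80), (182, 78), (186, 77)]
```

Call:
{"name": "arm_command", "arguments": {"translation": [[0, 0, 0.04], [0, 0, 0.08], [0, 0, 0.08]], "rotation": [[0, 0, 0], [0, 0, 0], [0, 0, 0]], "grip": [1, 1, 1]}}

```text
time_s: 27.9
position: [0.389, -0.0107, 0.0508]
tcp_rot: [[0.985, 0.002, 0.175], [-0.175, -0.003, 0.985], [0.003, -1.0, -0.002]]
force: [-6.6, -22.0, 5.7]
opening: 0.007
```

```bash
python3 kn.py|grep -v -e top -e wrist
```

```text
[-3.6601  0.8051 -0.1612] [ -6.6475 -22.0008   5.7054] 0.007118466032340079 79.94027456487545 [  8.6612 -30.1854   0.0519   1.8831   0.3751  -0.1391]
scene [(90, 194), (94, 217), (98, 218), (102, 219), (106, 221), (110, 222), (114, 217), (118, 187), (122, 158), (126, 138), (130, 125), (134, 114), (138, 96), (142, 76), (146, 62), (150, 63), (154, 81), (158, 108), (162, 98), (166, 83), (170, 84), (174, 84), (178, 88), (182, 87), (186, 85)]
```

Call:
{"name": "arm_command", "arguments": {"translation": [[0, 0, 0.03], [0, 0, 0.06], [0, 0, 0.06]], "rotation": [[0, 0, 0], [0, 0, 0], [0, 0, 0]], "grip": [1, 1, 1]}}

```text
time_s: 28.35
position: [0.3904, -0.007, 0.0509]
tcp_rot: [[0.985, 0.004, 0.175], [-0.174, -0.004, 0.985], [0.004, -1.0, -0.003]]
force: [-6.9, -28.5, 5.4]
opening: 0.003
```

```bash
python3 kn.py|grep -v -e top -e wrist; ls pics
python3 - <<'E'
from h import *
# what changed in the scene between the free state (t=21.9 gripped open) etc: report moved bystanders
for n in('scene','top'):
    snap(n)
    for t in('timer','tube','station','knob_grip','bottle_small','petri','tape'):
        r=models.spot_point(n,t)[:1]
        if r: print(n,t,round(r[0]['conf'],2),np.array(r[0]['point'])*[512,384])
E
```

```text
[-4.9192  1.1072 -0.253 ] [ -6.9075 -28.487    5.4141] 0.002902628934202616 79.94962115045227 [ 11.4824 -29.85     0.4555   2.5187   0.5375  -0.2056]
scene [(90, 195), (94, 217), (98, 218), (102, 219), (106, 221), (110, 222), (114, 215), (118, 183), (122, 148), (126, 125), (130, 110), (134, 95), (138, 78), (142, 67), (146, 61), (150, 75), (154, 106), (158, 102), (162, 87), (166, 83), (170, 83), (174, 89), (178, 90), (182, 89), (186, 87)]
both.png
cr.png
k_scene_1965.png
k_scene_2070.png
k_scene_2190.png
k_scene_2225.png
k_scene_2315.png
k_scene_2385.png
k_scene_2430.png
k_scene_2495.png
k_scene_2670.png
k_scene_2745.png
k_scene_2790.png
k_scene_2835.png
k_top_1965.png
k_top_2070.png
k_top_2190.png
k_top_2225.png
k_top_2315.png
k_top_2385.png
k_top_2430.png
k_top_2495.png
k_top_2670.png
k_top_2745.png
k_top_2790.png
k_top_2835.png
k_wrist_1965.png
k_wrist_2070.png
k_wrist_2190.png
k_wrist_2225.png
k_wrist_2315.png
k_wrist_2385.png
k_wrist_2430.png
k_wrist_2495.png
k_wrist_2670.png
k_wrist_2745.png
k_wrist_2790.png
k_wrist_2835.png
m5.png
m6.png
m7.png
s4.png
scene1.png
top1.png
w1.png
w2.png
w3.png
w6.png
w8.png
w9.png
x.png
z10.png
z12.png
scene timer 0.87 [288.8192 254.7072]
scene tube 0.5 [277.0944 214.0032]
scene station 0.77 [274.2784 214.6944]
scene knob_grip 0.52 [296.2944 180.7872]
scene bottle_small 0.88 [164.1984 298.0992]
scene petri 0.75 [176.896  262.3872]
scene tape 0.41 [343.296  157.5168]
top station 0.78 [263.2192 202.4064]
top bottle_small 0.58 [156.2112 176.2944]
top petri 0.62 [179.6096 162.5088]
```

```bash
python3 m.py; python3 -c "
from h import *
s=bot.read_state();print(s['time_s'],s['position'])
# raw local look: bar tip surroundings and the rod/block, compare free (2495) and now, in top view
a=cv2.imread('pics/k_scene_2495.png').astype(int);b=snap('scene')['img'].astype(int)
d=np.abs(a-b).max(2); ys,xs=np.where(d>40)
m=np.zeros_like(d,np.uint8);m[d>40]=255
n,l,st,ce=cv2.connectedComponentsWithStats(m)
print([ (list(st[i]),ce[i].round()) for i in range(1,n) if st[i,4]>6])"
```

```text
[-4.7529  1.0092 -0.2066] [ -5.9837 -28.7616   5.5018] 0.005808496517652583 79.91649468475626
29.3 [ 0.3904 -0.007   0.0508]
[([np.int32(304), np.int32(0), np.int32(4), np.int32(7), np.int32(23)], array([306.,   3.])), ([np.int32(334), np.int32(0), np.int32(19), np.int32(37), np.int32(247)], array([343.,  14.])), ([np.int32(351), np.int32(0), np.int32(46), np.int32(134), np.int32(1318)], array([371.,  78.])), ([np.int32(375), np.int32(0), np.int32(15), np.int32(42), np.int32(78)], array([383.,  22.])), ([np.int32(375), np.int32(0), np.int32(79), np.int32(180), np.int32(6961)], array([425.,  76.])), ([np.int32(390), np.int32(25), np.int32(6), np.int32(15), np.int32(31)], array([393.,  32.])), ([np.int32(351), np.int32(38), np.int32(5), np.int32(7), np.int32(16)], array([353.,  40.])), ([np.int32(431), np.int32(48), np.int32(2), np.int32(5), np.int32(7)], array([431.,  50.])), ([np.int32(440), np.int32(53), np.int32(5), np.int32(6), np.int32(15)], array([441.,  56.])), ([np.int32(395), np.int32(63), np.int32(2), np.int32(5), np.int32(7)], array([395.,  65.])), ([np.int32(285), np.int32
[... 344 characters left out ...]
], array([402., 174.])), ([np.int32(321), np.int32(142), np.int32(5), np.int32(5), np.int32(17)], array([323., 144.])), ([np.int32(327), np.int32(142), np.int32(9), np.int32(7), np.int32(30)], array([331., 144.])), ([np.int32(311), np.int32(149), np.int32(21), np.int32(14), np.int32(143)], array([322., 155.])), ([np.int32(416), np.int32(156), np.int32(30), np.int32(96), np.int32(623)], array([431., 203.])), ([np.int32(436), np.int32(175), np.int32(20), np.int32(24), np.int32(210)], array([445., 189.])), ([np.int32(453), np.int32(178), np.int32(1), np.int32(7), np.int32(7)], array([453., 181.])), ([np.int32(445), np.int32(205), np.int32(11), np.int32(55), np.int32(442)], array([450., 232.]))]
```

Call:
{"name": "arm_command", "arguments": {"translation": [[0, 0, 0.03], [0, 0, 0.06], [0, 0, 0.06]], "rotation": [[0, 0, 0], [0, 0, 0], [0, 0, 0]], "grip": [1, 1, 1]}}

```text
time_s: 29.65
position: [0.392, -0.0033, 0.051]
tcp_rot: [[0.985, 0.005, 0.174], [-0.174, -0.005, 0.985], [0.006, -1.0, -0.004]]
force: [-8.8, -35.6, 5.9]
opening: 0.008
```

```bash
python3 m.py
python3 - <<'E'
from h import *
# print a small grey patch map around the cam/plunger and bar root in a free and a turned wrist view (k files), as coarse numbers
import glob
for f,pose in(('k_wrist_2225.png',((.4555,-.0249,.0976),76.24)),('k_wrist_2430.png',((.4542,-.0243,.0976),49.3))):
    c=eyes.capture('wrist');H=np.array(c['hand_eye']);K=np.array(c['mtx']);p,y=pose;a=np.radians(y)
    R=np.column_stack([[np.sin(a),-np.cos(a),0],[0,0,-1],[np.cos(a),np.sin(a),0]])
    C=dict(K=K,R=R@H[:3,:3],o=R@H[:3,3]+np.array(p)); im=cv2.imread('pics/'+f,0)
    print(f,'rows x from .33 to .45 step 6mm, cols y -.08..+.10 step 6mm at z=.03')
    for x in np.arange(.336,.45,.006):
        print(' '.join('%3d'%(im[int(q[1]),int(q[0])] if 0<=q[0]<512 and 0<=q[1]<384 else -1) for q in (proj(C,[x,yy,.03]) for yy in np.arange(-.08,.10,.008))))
E
```

```text
[-6.2042  1.2903 -0.3578] [ -8.7611 -35.601    5.9407] 0.007939795322057339 79.96312249351477
k_wrist_2225.png rows x from .33 to .45 step 6mm, cols y -.08..+.10 step 6mm at z=.03
137 137 137 137 135  58  77  76  69  71  72  71  -1  -1  -1  -1  -1  -1  -1  -1  -1  -1  -1
138 139 140 138 139 137 137 138 131 139 137 134 139 140 138  -1  -1  -1  -1  -1  -1  -1  -1
140 139 138 139 140 140 140 139 139 138 141 139 141 139 140 133 135 135  -1  -1  -1  -1  -1
138 141 139 140 140 139 141 140 138 140 156 140 141 139 139 138 136 138 133 132 123  -1  -1
132 134 135 133 133 133 133 131 132 130 185 132 134 133 133 132 133 130 127 129 129 128 127
134 135 134 136 135 135 133  99 135 135 152 135 135 134 135 131 133 130 130 131 129 129 128
133 133 135 135 136 138 136  97 135 102 128 134 135 134 132 134 131 132 131 129 130 129 127
136 134 136 134 139 137 136  99 136 127 136 135 135 134 137 132 132 132 132 133 130 130 128
135 133 136 135 136 134 101  99 134 146 133 137 121 132 136 135 132 134 132 131 131 130 128
134 136 134 133 134 135 104 100 137 170 137 134 127 136 135 134 135 135 132 132 133 132 130

[... 1961 characters left out ...]
 136 155 136 134 135 124 134 133 132 130 131 130 129 131
134 135 134 133 137 135 134 102 102 117 122 134 133 131 123 134 134 129 129 131 129 130 129
132 133 135 135 132 134 131 101 135 153 134 134 135 120 124 133 131 131 130 130 129 127 129
135 134 134 133 136 133 132  97 134 166 135 134 134 120 132 135 133 132 138 187 201 131 130
 33 135 132 136 132 132  98 135 104 124 118 154 159 202 212 213 212 213 212 212  76 119 127
 33  30 135 132 145 176 155 152 146 212 212 199 196 212 212 212 212 213 212 210 211 142 131
 31  32  40 205 209 210 151 211 165 212 211 197 213 213 213 212 213 212 212 212 211 203 129
 33  31  27 153 151 210  26  95 131 212 210 197 213 212 212 213 213 212 212 212 209 209 128
```

Call:
{"name": "arm_command", "arguments": {"translation": [[0, 0, 0.03], [0, 0, 0.06], [0, 0, 0.06]], "rotation": [[0, 0, 0], [0, 0, 0], [0, 0, 0]], "grip": [1, 1, 1]}}

```text
time_s: 30.05
position: [0.3936, 0.0003, 0.051]
tcp_rot: [[0.985, 0.006, 0.174], [-0.174, -0.006, 0.985], [0.007, -1.0, -0.005]]
force: [-9.4, -43.8, 6.7]
opening: 0.001
```

```bash
python3 kn.py
python3 - <<'E'
from h import *
# knob orientation and possible plate/knob shift
for n in('scene','top','wrist'):
    snap(n)
    for t in('knob_grip','gate','tube'):
        print(n,t,[(round(q['conf'],2),np.round(np.array(q.get('extent'))*[512,384,512,384])) for q in models.recognise(n,t)[:1]])
E
```

```text
[-7.7203  1.4703 -0.4158] [ -9.3974 -43.7711   6.7197] 0.0011415115754513385 79.98585178774204 [ 17.8692 -29.3094   1.5624   3.9251   0.958   -0.34  ]
wrist [(90, 82), (94, 86), (98, 85), (102, 60), (106, 48), (110, 47), (114, 47), (118, 43), (122, 41), (126, 39), (130, 57), (134, 63), (138, 74), (142, 82), (146, 100), (150, 93), (154, 69), (158, 82), (162, 71), (166, 98), (170, 94), (174, 94), (178, 94), (182, 93), (186, 84)]
top [(90, 59), (94, 61), (98, 62), (102, 63), (106, 64), (110, 65), (114, 66), (118, 67), (122, 67), (126, 66), (130, 64), (134, 60), (138, 54), (142, 51), (146, 57), (150, 70), (154, 72), (158, 72), (162, 72), (166, 72), (170, 72), (174, 71), (178, 71), (182, 71), (186, 71)]
scene [(90, 195), (94, 217), (98, 216), (102, 217), (106, 216), (110, 210), (114, 193), (118, 146), (122, 108), (126, 89), (130, 77), (134, 63), (138, 56), (142, 63), (146, 87), (150, 105), (154, 87), (158, 83), (162, 87), (166, 91), (170, 95), (174, 96), (178, 97), (182, 98), (186, 96)]
scene knob_grip [(0.62, array([291., 177., 297., 185.]))]
scene gate [(0.6, array([294., 173., 310., 218.]))]
scene tube [(0.69, array([272., 187., 280., 207.]))]
top knob_grip []
top gate []
top tube []
wrist knob_grip [(0.97, array([242., 184., 318., 326.]))]
wrist gate [(0.97, array([242., 186., 317., 325.]))]
wrist tube []
```

Call:
{"name": "arm_command", "arguments": {"translation": [[-0.04, 0, 0.03], [-0.08, 0, 0.06], [-0.1, 0, 0.08]], "rotation": [[0, 0, 0], [0, 0, 0], [0, 0, 0]], "grip": [1, 1, 1]}}

```text
time_s: 31.1
position: [0.3951, 0.0047, 0.0513]
tcp_rot: [[0.984, 0.024, 0.176], [-0.175, -0.011, 0.984], [0.025, -1.0, -0.007]]
force: [-1.8, -62.5, 2.2]
opening: 0.003
```

```bash
python3 kn.py|grep -v -e top -e wrist
```

```text
[-11.0164   0.3206  -0.853 ] [ -1.8388 -62.5126   2.2063] 0.0033091283750856216 79.88859336490339 [ 25.1715 -28.4548   9.2642   4.7965   4.0288  -0.6321]
scene [(90, 190), (94, 210), (98, 207), (102, 202), (106, 196), (110, 187), (114, 165), (118, 117), (122, 86), (126, 70), (130, 59), (134, 51), (138, 54), (142, 75), (146, 97), (150, 84), (154, 85), (158, 89), (162, 92), (166, 98), (170, 100), (174, 97), (178, 98), (182, 97), (186, 87)]
```

Call:
{"name": "arm_command", "arguments": {"translation": [[0, 0, -0.3], [0, 0, -0.6], [0, 0, -0.6], [0, 0, -0.6]], "rotation": [[0, 0, 0], [0, 0, 0], [0, 0, 0], [0, 0, 0]], "grip": [1, 1, 1, 1]}}

```text
time_s: 31.65
position: [0.3751, -0.0339, 0.0503]
tcp_rot: [[0.984, -0.001, 0.178], [-0.178, 0.0, 0.984], [-0.001, -1.0, 0.0]]
force: [-0.7, 0.0, -0.1]
opening: 0.005
```

```bash
python3 kn.py|grep -v -e top -e wrist
python3 - <<'E'
from plan import *
s=bot.read_state();p=np.array(s['position']);R=np.array(s['tcp_rot']);print(s['time_s'],p)
plan(p,R,[((p[0],p[1],.16),down(80.3)),((.4555,-.0248,.16),down(80.3)),((.4555,-.0248,.095),down(80.3))])
c=snap('wrist'); print(models.spot_point('wrist','knob_grip')[:1])
E
```

```text
[ 0.1118 -0.2002 -0.0467] [-0.7049  0.016  -0.0953] 0.0051509008256278585 79.74331592503451 [ -0.7834 -31.7612  -0.3932  -0.0296   0.0235  -0.014 ]
scene [(90, 194), (94, 216), (98, 218), (102, 218), (106, 218), (110, 220), (114, 216), (118, 189), (122, 164), (126, 149), (130, 142), (134, 139), (138, 136), (142, 134), (146, 138), (150, 139), (154, 134), (158, 110), (162, 65), (166, 50), (170, 60), (174, 70), (178, 62), (182, 50), (186, 45)]
31.8 [ 0.3751 -0.0329  0.0504]
[-0.   -0.69  0.  ] [-0. -0. -0.] rows 1.1
[-0.   -0.69  0.  ] [-0. -0. -0.] rows 1.1
  at [ 0.3751 -0.0329  0.16  ]
[0.49 0.   0.13] [-0.  0. -0.] rows 0.8
[0.49 0.   0.13] [0. 0. 0.] rows 0.8
  at [ 0.4555 -0.0248  0.16  ]
[0.   0.81 0.  ] [0. 0. 0.] rows 1.3
  at [ 0.4555 -0.0248  0.095 ]
[]
```

Call:
{"name": "arm_command", "arguments": {"translation": [[0, -0.5, 0], [0, -1, 0], [0, -1, 0]], "rotation": [[0, -0.01, 0], [0, -0.01, 0], [0, -0.01, 0]], "grip": [0.2, 0.2, 0.2]}}

```text
time_s: 32.2
position: [0.3772, -0.0337, 0.1335]
tcp_rot: [[0.986, 0.007, 0.164], [-0.164, -0.003, 0.986], [0.008, -1.0, -0.002]]
force: [0.2, 0.2, 0.3]
opening: 0.193
```

Call:
{"name": "arm_command", "arguments": {"translation": [[0.5, -0.3, 0.13], [0.97, -0.38, 0.26], [0.97, -0.38, 0.26], [0.97, -0.38, 0.26]], "rotation": [[0, 0, 0], [0, 0, 0], [0, 0, 0], [0, 0, 0]], "grip": [0.2, 0.2, 0.2, 0.2]}}

```text
time_s: 32.6
position: [0.4553, -0.0254, 0.1603]
tcp_rot: [[0.986, -0.001, 0.164], [-0.164, 0.0, 0.986], [-0.001, -1.0, 0.0]]
force: [-0.2, 0.3, -0.1]
opening: 0.395
```

Run:
```python
from plan import *
s=bot.read_state();p=np.array(s['position']);R=np.array(s['tcp_rot']);print(s['time_s'],p,s['opening'])
plan(p,R,[((.4555,-.0246,.092),down(80.3))])
```

```text
32.6 [ 0.4553 -0.0254  0.1603] 0.3945638029911847
[0.   0.85 0.01] [-0.  0. -0.] rows 1.4
  at [ 0.4555 -0.0246  0.092 ]
```

Call:
{"name": "arm_command", "arguments": {"translation": [[0, 0.4, 0.01], [0, 0.85, 0.01], [0, 0.85, 0.01], [0, 0.85, 0.01]], "rotation": [[0, 0, 0], [0, 0, 0], [0, 0, 0], [0, 0, 0]], "grip": [0.2, 0.2, 0.2, 0.3]}}

```text
time_s: 33.0
position: [0.4533, -0.0248, 0.0921]
tcp_rot: [[0.986, -0.005, 0.166], [-0.166, 0.001, 0.986], [-0.005, -1.0, 0.001]]
force: [-0.3, -0.7, -0.5]
opening: 0.375
```

Call:
{"name": "arm_command", "arguments": {"translation": [[0, 0, 0], [0, 0, 0], [0, 0, 0], [0, 0, 0]], "rotation": [[0, 0, 0], [0, 0, 0], [0, 0, 0], [0, 0, 0]], "grip": [1, 1, 1, 1]}}

```text
time_s: 33.4
position: [0.4562, -0.0253, 0.0941]
tcp_rot: [[0.986, 0.003, 0.166], [-0.166, -0.0, 0.986], [0.003, -1.0, 0.0]]
force: [-0.7, 3.0, 8.1]
opening: 0.18
```

```bash
python3 kn.py|grep -v -e top -e wrist
```

```text
[ 0.5353 -0.1682  0.0404] [-0.7219  3.0264  8.0856] 0.17978799511172394 80.43597838436835 [ -1.276  -32.0746  -6.2609  -0.4302  -0.1426   0.0069]
scene [(90, 210), (94, 231), (98, 232), (102, 232), (106, 232), (110, 232), (114, 225), (118, 198), (122, 173), (126, 155), (130, 145), (134, 143), (138, 143), (142, 142), (146, 146), (150, 148), (154, 148), (158, 148), (162, 148), (166, 144), (170, 161), (174, 173), (178, 154), (182, 149), (186, 149)]
```

Call:
{"name": "arm_command", "arguments": {"translation": [[0, 0, 0], [0, 0, 0]], "rotation": [[0, -0.05, 0], [0, -0.08, 0]], "grip": [1, 1]}}

```text
time_s: 33.75
position: [0.4565, -0.0253, 0.0941]
tcp_rot: [[0.996, 0.003, 0.086], [-0.086, 0.0, 0.996], [0.003, -1.0, 0.001]]
force: [-1.0, 1.6, 6.4]
opening: 0.19
```

```bash
python3 kn.py|grep -v -e top -e wrist
```

```text
[ 0.417  -0.1492 -0.7929] [-0.9871  1.5925  6.3797] 0.18950447776408452 85.06089291137631 [  0.0965 -32.5344  -6.246   -1.0237  -0.0941  -0.6941]
scene [(90, 210), (94, 231), (98, 232), (102, 232), (106, 232), (110, 231), (114, 225), (118, 198), (122, 173), (126, 155), (130, 145), (134, 142), (138, 142), (142, 143), (146, 146), (150, 148), (154, 148), (158, 147), (162, 148), (166, 144), (170, 158), (174, 175), (178, 155), (182, 149), (186, 149)]
```

Call:
{"name": "arm_command", "arguments": {"translation": [[0, 0, 0], [0, 0, 0], [0, 0, 0], [0, -0.4, 0], [0, -0.75, 0]], "rotation": [[0, 0.075, 0], [0, 0.075, 0], [0, 0.075, 0], [0, 0.075, 0], [0, 0.075, 0]], "grip": [0.3, 0.2, 0.2, 0.2, 0.2]}}

```text
time_s: 34.4
position: [0.4548, -0.0254, 0.153]
tcp_rot: [[0.987, -0.002, 0.159], [-0.159, 0.001, 0.987], [-0.002, -1.0, 0.0]]
force: [0.6, -0.0, -0.9]
opening: 0.393
```

Run:
```python
from plan import *
s=bot.read_state();p=np.array(s['position']);R=np.array(s['tcp_rot']);print(s['time_s'],p,np.degrees(np.arctan2(R[1,2],R[0,2])))
D=down(80)
plan(p,R,[((.3755,-.038,.155),D),((.3755,-.038,.052),D),((.3750,-.018,.052),D),((.3746,-.004,.052),D),((.3767,.0129,.052),D),((.383,.0292,.052),D),((.3931,.0444,.052),D)])
# fuller check of the standing tube
for n in('scene','top'):
    c=snap(n); 
    for t,P in(('tube',(.4785,.0625,.008)),('tube_center',(.4785,.0625,.066))): print(n,t,proj(c,P),[(round(q['conf'],2),np.array(q['point'])*[512,384]) for q in models.spot_point(n,t)[:2]])
```

```text
34.4 [ 0.4548 -0.0254  0.153 ] 80.83181805985492
[-0.95 -0.02 -0.31] [-0.    0.01 -0.  ] rows 1.6
  at [ 0.3755 -0.038   0.155 ]
[-0.    0.64 -0.  ] [-0. -0.  0.] rows 1.0
[-0.    0.64 -0.  ] [-0. -0.  0.] rows 1.0
  at [ 0.3755 -0.038   0.052 ]
[-0.05  0.    0.25] [ 0. -0.  0.] rows 0.4
  at [ 0.375 -0.018  0.052]
[-0.04  0.    0.17] [0. 0. 0.] rows 0.3
  at [ 0.3746 -0.004   0.052 ]
[-0.01  0.    0.21] [0. 0. 0.] rows 0.3
  at [0.3767 0.0129 0.052 ]
[0.04 0.   0.21] [0. 0. 0.] rows 0.3
  at [0.383  0.0292 0.052 ]
[ 0.09 -0.    0.21] [0. 0. 0.] rows 0.4
  at [0.3931 0.0444 0.052 ]
scene tube [275.1576 210.8211] []
scene tube_center [275.6843 198.9481] [(0.56, array([275.9168, 196.6848]))]
top tube [262.1218 200.6049] [(0.53, array([263.5776, 201.9072]))]
top tube_center [262.4894 199.7033] [(0.58, array([262.2976, 196.1856]))]
```

Call:
{"name": "arm_command", "arguments": {"translation": [[-0.5, 0, -0.16], [-0.95, 0, -0.31], [-0.95, 0, -0.31], [-0.95, 0, -0.31]], "rotation": [[0, 0.01, 0], [0, 0.01, 0], [0, 0.01, 0], [0, 0.01, 0]], "grip": [1, 1, 1, 1]}}

```text
time_s: 35.1
position: [0.3756, -0.0377, 0.1521]
tcp_rot: [[0.985, -0.002, 0.172], [-0.172, 0.001, 0.985], [-0.002, -1.0, 0.0]]
force: [0.9, -0.8, 0.3]
opening: 0.124
```

Call:
{"name": "arm_command", "arguments": {"translation": [[0, 0.5, 0], [0, 0.64, 0], [0, 0.64, 0]], "rotation": [[0, 0, 0], [0, 0, 0], [0, 0, 0]], "grip": [1, 1, 1]}}

```text
time_s: 35.4
position: [0.3771, -0.0378, 0.0998]
tcp_rot: [[0.985, -0.002, 0.171], [-0.171, 0.001, 0.985], [-0.003, -1.0, 0.001]]
force: [0.2, 0.2, -0.1]
opening: 0.007
```

Call:
{"name": "arm_command", "arguments": {"translation": [[0, 0.5, 0], [0, 0.63, 0], [0, 0.63, 0]], "rotation": [[0, 0, 0], [0, 0, 0], [0, 0, 0]], "grip": [1, 1, 1]}}

```text
time_s: 35.7
position: [0.3771, -0.0378, 0.05]
tcp_rot: [[0.985, -0.001, 0.171], [-0.171, 0.001, 0.985], [-0.001, -1.0, 0.0]]
force: [-0.2, -0.3, -0.1]
opening: 0.007
```

Call:
{"name": "arm_command", "arguments": {"translation": [[-0.05, 0, 0.2], [-0.07, 0, 0.35], [-0.09, 0, 0.42], [-0.09, 0, 0.42]], "rotation": [[0, 0, 0], [0, 0, 0], [0, 0, 0], [0, 0, 0]], "grip": [1, 1, 1, 1]}}

```text
time_s: 36.1
position: [0.3816, -0.0067, 0.0522]
tcp_rot: [[0.986, 0.013, 0.169], [-0.169, -0.006, 0.986], [0.014, -1.0, -0.004]]
force: [-1.7, -21.0, -7.6]
opening: 0.002
```

Call:
{"name": "arm_command", "arguments": {"translation": [[0, 0, 0.1], [-0.01, 0, 0.21], [-0.01, 0, 0.21]], "rotation": [[0, 0, 0], [0, 0, 0], [0, 0, 0]], "grip": [1, 1, 1]}}

```text
time_s: 36.4
position: [0.3877, 0.0066, 0.0525]
tcp_rot: [[0.986, 0.021, 0.168], [-0.168, -0.01, 0.986], [0.023, -1.0, -0.006]]
force: [-2.7, -47.9, -8.1]
opening: -0.001
```

```bash
python3 kn.py|grep -v -e top -e wrist
```

```text
[-8.6575  0.4686 -0.6326] [ -2.6638 -47.9054  -8.1239] -0.0014146693414022332 80.30906649703883 [ 19.9786 -32.6592   6.5661   3.7024   2.8179  -0.3632]
scene [(90, 192), (94, 213), (98, 212), (102, 206), (106, 199), (110, 190), (114, 167), (118, 122), (122, 88), (126, 70), (130, 55), (134, 37), (138, 33), (142, 47), (146, 70), (150, 73), (154, 64), (158, 68), (162, 72), (166, 78), (170, 80), (174, 80), (178, 83), (182, 82), (186, 70)]
```

Call:
{"name": "arm_command", "arguments": {"translation": [[0.02, 0, 0.1], [0.04, 0, 0.21], [0.04, 0, 0.21]], "rotation": [[0, 0, 0], [0, 0, 0], [0, 0, 0]], "grip": [1, 1, 1]}}

```text
time_s: 36.85
position: [0.3918, 0.0215, 0.0533]
tcp_rot: [[0.986, 0.017, 0.167], [-0.167, -0.01, 0.986], [0.018, -1.0, -0.007]]
force: [-7.2, -60.5, 10.6]
opening: 0.005
```

```bash
python3 kn.py|grep -v -e top -e wrist
```

```text
[-10.774    1.1151  -0.6521] [ -7.1711 -60.4876  10.643 ] 0.004556355238497285 80.37053323954154 [ 24.3428 -25.9564   3.634    5.1595   1.7743  -0.3638]
scene [(90, 133), (94, 143), (98, 136), (102, 128), (106, 117), (110, 103), (114, 79), (118, 51), (122, 39), (126, 30), (130, 30), (134, 47), (138, 60), (142, 61), (146, 55), (150, 67), (154, 74), (158, 82), (162, 87), (166, 91), (170, 87), (174, 76), (178, 72), (182, 71), (186, 68)]
```

Call:
{"name": "arm_command", "arguments": {"translation": [[0.04, 0, 0.09], [0.08, 0, 0.18], [0.08, 0, 0.18]], "rotation": [[0, 0, 0], [0, 0, 0], [0, 0, 0]], "grip": [1, 1, 1]}}

```text
time_s: 37.3
position: [0.3868, 0.0434, 0.0541]
tcp_rot: [[0.985, -0.009, 0.174], [-0.174, 0.003, 0.985], [-0.01, -1.0, 0.001]]
force: [-6.7, 1.8, 4.5]
opening: 0.009
```

```bash
python3 kn.py|grep -v -e top
```

```text
[ 0.0682  0.1837 -0.0108] [-6.7457  1.7934  4.489 ] 0.008930277290657686 79.98869304898402 [ -6.2374 -21.3367 -10.0007  -0.9025  -3.1713   0.1285]
wrist [(90, 31), (94, 46), (98, 68), (102, 75), (106, 64), (110, 58), (114, 50), (118, 41), (122, 48), (126, 66), (130, 61), (134, 53), (138, 48), (142, 38), (146, 51), (150, 58), (154, 60), (158, 63), (162, 63), (166, 65), (170, 65), (174, 66), (178, 68), (182, 76), (186, 81)]
scene [(90, 49), (94, 47), (98, 42), (102, 33), (106, 29), (110, 32), (114, 32), (118, 34), (122, 35), (126, 36), (130, 40), (134, 36), (138, 38), (142, 48), (146, 70), (150, 82), (154, 71), (158, 63), (162, 65), (166, 66), (170, 71), (174, 71), (178, 72), (182, 77), (186, 74)]
```

Call:
{"name": "arm_command", "arguments": {"translation": [[0, -0.5, 0], [0, -1, 0], [0, -1, 0]], "rotation": [[0, 0, 0], [0, 0, 0], [0, 0, 0]], "grip": [1, 1, 1]}}

```text
time_s: 37.75
position: [0.3956, 0.0421, 0.1353]
tcp_rot: [[0.985, 0.011, 0.17], [-0.17, -0.002, 0.985], [0.011, -1.0, -0.0]]
force: [1.1, -0.1, 0.3]
opening: 0.005
```

Call:
{"name": "arm_command", "arguments": {"translation": [[0, -0.5, 0], [0, -1, 0], [0, -1, 0], [0, -1, 0]], "rotation": [[0, 0, 0], [0, 0, 0], [0, 0, 0], [0, 0, 0]], "grip": [1, 1, 1, 1]}}

```text
time_s: 38.15
position: [0.3928, 0.0424, 0.2122]
tcp_rot: [[0.985, 0.004, 0.171], [-0.171, -0.001, 0.985], [0.004, -1.0, -0.0]]
force: [-0.8, 0.5, -0.6]
opening: 0.004
```

```bash
python3 kn.py
python3 - <<'E'
from h import *
c=snap('wrist','final_w.png'); s=snap('scene','final_s.png')
print(bot.read_state()['position'])
for t,z in(('knob_grip',.082),('tube',.008),('tube_center',.066)):
    print(t,[(round(q['conf'],2),onz(c,q['point'],z)) for q in models.spot_point('wrist',t)[:1]],[np.round(np.array(q['extent'])*[512,384,512,384]) for q in models.recognise('wrist',t)[:1]])
E
```

```text
[ 0.0774 -0.162  -0.015 ] [-0.7938  0.4837 -0.5973] 0.004289290593753511 80.17380873285191 [  0.0356 -27.3362 -12.7356  -0.0278   0.0381  -0.0008]
wrist [(90, 96), (94, 128), (98, 177), (102, 200), (106, 194), (110, 202), (114, 206), (118, 146), (122, 125), (126, 140), (130, 111), (134, 118), (138, 134), (142, 135), (146, 134), (150, 135), (154, 135), (158, 134), (162, 134), (166, 135), (170, 134), (174, 135), (178, 135), (182, 135), (186, 134)]
top [(90, 134), (94, 98), (98, 66), (102, 56), (106, 55), (110, 57), (114, 61), (118, 63), (122, 64), (126, 66), (130, 68), (134, 70), (138, 70), (142, 71), (146, 70), (150, 69), (154, 69), (158, 68), (162, 68), (166, 68), (170, 68), (174, 67), (178, 68), (182, 67), (186, 68)]
scene [(90, 202), (94, 222), (98, 219), (102, 219), (106, 225), (110, 229), (114, 221), (118, 184), (122, 162), (126, 123), (130, 138), (134, 145), (138, 145), (142, 144), (146, 145), (150, 145), (154, 144), (158, 145), (162, 145), (166, 145), (170, 145), (174, 144), (178, 145), (182, 145), (186, 145)]
[0.3912 0.0426 0.2101]
knob_grip [] [array([218., 184., 282., 237.])]
tube [] [array([502., 233., 512., 262.])]
tube_center [] [array([217., 182., 286., 233.])]
```

Call:
{"name": "arm_command", "arguments": {"translation": [[0, -0.6, 0.2], [0.1, -0.8, 0.6], [0.2, -0.8, 0.98], [0.2, -0.8, 0.98]], "rotation": [[0, 0, 0], [0, -0.05, 0], [0, -0.12, 0], [0, -0.12, 0]], "grip": [1, 1, 1, 1]}}

```text
time_s: 39.1
position: [0.4231, 0.1192, 0.2761]
tcp_rot: [[0.999, 0.004, 0.042], [-0.042, 0.001, 0.999], [0.004, -1.0, 0.001]]
force: [0.4, -1.4, -1.0]
opening: 0.004
```

Call:
{"name": "arm_command", "arguments": {"translation": [[0.4, -0.4, 0.5], [0.6, -0.8, 0.98], [0.6, -0.8, 0.98], [0.6, -0.8, 0.98]], "rotation": [[0, 0, 0], [0, 0, 0], [0, 0, 0], [0, 0, 0]], "grip": [1, 1, 1, 1]}}

```text
time_s: 39.5
position: [0.4734, 0.1935, 0.3397]
tcp_rot: [[0.999, 0.002, 0.045], [-0.045, -0.0, 0.999], [0.002, -1.0, -0.0]]
force: [-0.9, -0.5, -0.9]
opening: 0.007
```

```bash
cat > fin.py <<'E'
from h import *
s=bot.read_state();print(s['time_s'],s['position'],s['force'])
C={n:snap(n,'f_%s.png'%n) for n in('wrist','scene','top')}
for n,c in C.items():
    for t,z in(('knob_grip',.082),('tube',.008),('tube_center',.066),('timer',0),('station',0)):
        print(n,t,[(round(q['conf'],2),onz(c,q['point'],z)) for q in models.spot_point(n,t)[:1]])
c=C['wrist'];g=cv2.cvtColor(c['img'],cv2.COLOR_BGR2GRAY)
print('map rows x .39...54 step 5mm; cols y -.08...11 step 5mm, z=.03')
for x in np.arange(.40,.52,.005):
    print('%.3f '%x+' '.join('%3d'%(g[int(q[1]),int(q[0])] if 0<=q[0]<512 and 0<=q[1]<384 else -1) for q in (proj(c,[x,yy,.032]) for yy in np.arange(-.05,.11,.006))))
E
python3 fin.py
```

```text
39.5 [0.4734 0.1935 0.3397] [-0.8886 -0.5346 -0.8586]
wrist knob_grip [(0.42, array([0.3795, 0.1786, 0.082 ]))]
wrist tube [(0.7, array([0.4788, 0.0656, 0.008 ]))]
wrist tube_center [(0.69, array([0.4785, 0.0643, 0.066 ]))]
wrist timer [(0.91, array([0.3746, 0.178 , 0.    ]))]
wrist station [(0.77, array([0.474 , 0.0603, 0.    ]))]
scene knob_grip [(0.56, array([ 0.4523, -0.0312,  0.082 ]))]
scene tube [(0.53, array([0.4742, 0.0683, 0.008 ]))]
scene tube_center [(0.57, array([0.4845, 0.0673, 0.066 ]))]
scene timer [(0.85, array([0.3711, 0.1767, 0.    ]))]
scene station [(0.86, array([0.4787, 0.0602, 0.    ]))]
top knob_grip [(0.65, array([ 0.4457, -0.0252,  0.082 ]))]
top tube [(0.55, array([0.4686, 0.0676, 0.008 ]))]
top tube_center [(0.63, array([0.4866, 0.0612, 0.066 ]))]
top timer [(0.59, array([0.3819, 0.1777, 0.    ]))]
top station [(0.87, array([0.4708, 0.0598, 0.    ]))]
map rows x .39...54 step 5mm; cols y -.08...11 step 5mm, z=.03
0.400 141 144 143 141 144 144 143 142 143 145 144 145 145 143 147 143 146 145 145 146 148 148 146 147 147 148 146
0.405 141 144 145 144 145 145 1
[... 1890 characters left out ...]
 205 144 207 217
0.490 158 166 161 160 160 162 161 162 163 159 133 123 124 126 130 129 118  81 135 133 120  98  95 104 125 208 212
0.495 157 161 161 160 162 161 161 161 161 163 126 126 126 127 127  93  95  80 133 128  95 104 166 124 199 207 214
0.500 122 167 160 159 161 160 160 160 162 160 102  94  90  93  93  94  97  75 148 176 175 176 177 153 126 134 136
0.505 124 160  61 160 160 160 160 162 161 162 119  93  94  93  92  92  93  93 120 133 137 132 137 134 134 133 136
0.510 112 161 102 161 162 148 127 138 107 131 134  92  91  95  91  89  64 132 143 133 136 133 136 135 135 135 134
0.515 107 106  93  94  91  93  95  93 105 143 145 114  90  91  92  90 130 135 134 145 135 135 137 134 135 135 135
```

```bash
cat > bar.py <<'E'
from h import *
def bar(c):
    g=cv2.cvtColor(c['img'],cv2.COLOR_BGR2GRAY).astype(np.float32); a=np.array([.4553,-.0245]); best=[]
    for psi in np.arange(85,180,1.):
        d=np.array([np.cos(np.radians(psi)),np.sin(np.radians(psi))]); n=np.array([-d[1],d[0]]); S=0
        for r in np.arange(.04,.104,.004):
            v=[g[int(round(q[1])),int(round(q[0]))] for q in (proj(c,[*(a+r*d+k*n),.036]) for k in(-.002,0,.002))]
            S+=np.sum(np.abs(np.array(v)-160)<14)
        best.append((S,psi))
    return sorted(best)[::-1][:5]
if __name__=='__main__': print(bot.read_state()['time_s'],bar(snap('wrist')))
E
python3 bar.py
python3 - <<'E'
from plan import *
s=bot.read_state();plan(np.array(s['position']),np.array(s['tcp_rot']),[((.4555,-.0248,.17),down(31.5)),((.4555,-.0248,.092),down(31.5))])
E
```

```text
40.4 [(np.int64(47), np.float64(120.0)), (np.int64(36), np.float64(121.0)), (np.int64(34), np.float64(119.0)), (np.int64(28), np.float64(122.0)), (np.int64(26), np.float64(118.0))]
[-0.02  0.53 -0.68] [-0.    0.23  0.  ] rows 1.6
[ 0.14  0.53 -0.67] [-0.    0.23  0.  ] rows 1.6
[ 0.3   0.53 -0.61] [-0.    0.23  0.  ] rows 1.6
[ 0.44  0.53 -0.52] [-0.    0.23  0.  ] rows 1.6
  at [ 0.4555 -0.0248  0.17  ]
[ 0.    0.98 -0.  ] [ 0. -0.  0.] rows 1.6
  at [ 0.4555 -0.0248  0.092 ]
```

Call:
{"name": "arm_command", "arguments": {"translation": [[-0.02, 0.53, -0.68], [-0.02, 0.53, -0.68]], "rotation": [[0, 0.23, 0], [0, 0.23, 0]], "grip": [0.2, 0.2]}}

```text
time_s: 40.65
position: [0.4671, 0.1373, 0.2951]
tcp_rot: [[0.958, -0.003, 0.287], [-0.287, -0.001, 0.958], [-0.003, -1.0, -0.002]]
force: [-0.1, -0.2, -0.9]
opening: 0.109
```

Call:
{"name": "arm_command", "arguments": {"translation": [[0.14, 0.53, -0.67], [0.14, 0.53, -0.67]], "rotation": [[0, 0.23, 0], [0, 0.23, 0]], "grip": [0.2, 0.2]}}

```text
time_s: 40.85
position: [0.4626, 0.0822, 0.2524]
tcp_rot: [[0.861, -0.004, 0.509], [-0.509, -0.001, 0.861], [-0.003, -1.0, -0.003]]
force: [-0.8, 1.3, 0.2]
opening: 0.284
```

Call:
{"name": "arm_command", "arguments": {"translation": [[0.3, 0.53, -0.61], [0.3, 0.53, -0.61]], "rotation": [[0, 0.23, 0], [0, 0.23, 0]], "grip": [0.2, 0.2]}}

```text
time_s: 41.05
position: [0.4591, 0.0279, 0.2102]
tcp_rot: [[0.714, -0.003, 0.7], [-0.7, -0.0, 0.714], [-0.002, -1.0, -0.002]]
force: [-0.5, 0.0, 0.4]
opening: 0.382
```

Call:
{"name": "arm_command", "arguments": {"translation": [[0.44, 0.53, -0.52], [0.44, 0.53, -0.52], [0.44, 0.53, -0.52], [0.44, 0.53, -0.52]], "rotation": [[0, 0.24, 0], [0, 0.24, 0], [0, 0.24, 0], [0, 0.24, 0]], "grip": [0.2, 0.2, 0.2, 0.2]}}

```text
time_s: 41.45
position: [0.4569, -0.0243, 0.1698]
tcp_rot: [[0.524, -0.0, 0.852], [-0.852, 0.0, 0.524], [-0.0, -1.0, 0.0]]
force: [-1.3, 0.6, -0.2]
opening: 0.394
```

Run:
```python
from plan import *
from bar import bar
s=bot.read_state();p=np.array(s['position']);R=np.array(s['tcp_rot']);print(s['time_s'],p,s['opening'],np.degrees(np.arctan2(R[1,2],R[0,2])))
plan(p,R,[((.4555,-.0248,.092),down(30))])
```

```text
41.45 [ 0.4569 -0.0243  0.1698] 0.39441256182367046 31.614634483852736
[-0.    0.97 -0.02] [-0.    0.03 -0.  ] rows 1.6
  at [ 0.4555 -0.0248  0.092 ]
```

Call:
{"name": "arm_command", "arguments": {"translation": [[0, 0.5, -0.02], [0, 0.97, -0.02], [0, 0.97, -0.02], [0, 0.97, -0.02]], "rotation": [[0, 0.02, 0], [0, 0.027, 0], [0, 0.027, 0], [0, 0.027, 0]], "grip": [0.2, 0.2, 0.2, 0.3]}}

```text
time_s: 41.85
position: [0.4557, -0.0244, 0.0926]
tcp_rot: [[0.501, -0.0, 0.865], [-0.865, 0.0, 0.501], [-0.0, -1.0, -0.0]]
force: [0.8, -0.5, 0.8]
opening: 0.376
```

Call:
{"name": "arm_command", "arguments": {"translation": [[0, 0, 0], [0, 0, 0], [0, 0, 0], [0, 0, 0]], "rotation": [[0, 0, 0], [0, 0, 0], [0, 0, 0], [0, 0, 0]], "grip": [1, 1, 1, 1]}}

```text
time_s: 42.25
position: [0.4561, -0.0255, 0.0937]
tcp_rot: [[0.499, 0.003, 0.867], [-0.867, -0.001, 0.499], [0.002, -1.0, 0.002]]
force: [-0.6, 0.4, 7.5]
opening: 0.184
```

```bash
python3 m.py
```

```text
[-0.1096  0.085  -0.0361] [-0.5524  0.4156  7.4658] 0.18405854860482238 29.941038746781455
```

Call:
{"name": "arm_command", "arguments": {"translation": [[0, 0, 0], [0, 0, 0], [0, 0, 0]], "rotation": [[0, 0.07, 0], [0, 0.14, 0], [0, 0.2, 0]], "grip": [1, 1, 1]}}

```text
time_s: 42.55
position: [0.456, -0.0256, 0.0937]
tcp_rot: [[0.305, 0.003, 0.952], [-0.952, -0.001, 0.305], [0.002, -1.0, 0.002]]
force: [-0.7, -0.5, 9.6]
opening: 0.178
```

```bash
python3 m.py
```

```text
[-0.092   0.2044 -0.0465] [-0.7332 -0.4595  9.5997] 0.17841715025217125 17.77396186910367
```

Call:
{"name": "arm_command", "arguments": {"translation": [[0, 0, 0], [0, 0, 0], [0, 0, 0], [0, 0, 0]], "rotation": [[0, 0.07, 0], [0, 0.14, 0], [0, 0.2, 0], [0, 0.2, 0]], "grip": [1, 1, 1, 1]}}

```text
time_s: 42.95
position: [0.4559, -0.0256, 0.0937]
tcp_rot: [[0.104, 0.003, 0.995], [-0.995, -0.001, 0.104], [0.001, -1.0, 0.002]]
force: [-0.9, 0.1, 8.6]
opening: 0.179
```

```bash
python3 m.py
```

```text
[-0.1504  0.1225  0.162 ] [-0.8778  0.0885  8.5654] 0.17938394618644868 5.950865778986743
```

Call:
{"name": "arm_command", "arguments": {"translation": [[0, 0, 0], [0, 0, 0]], "rotation": [[0, 0.03, 0], [0, 0.05, 0]], "grip": [1, 1]}}

```text
time_s: 43.15
position: [0.4559, -0.0257, 0.0937]
tcp_rot: [[0.055, 0.002, 0.998], [-0.998, -0.002, 0.055], [0.002, -1.0, 0.002]]
force: [-0.5, 0.4, 8.2]
opening: 0.181
```

```bash
python3 m.py
```

```text
[0.0279 0.0443 0.842 ] [-0.5231  0.3957  8.1675] 0.18105949148537936 3.1458161964914124
```

Call:
{"name": "arm_command", "arguments": {"translation": [[0, 0, 0], [0, 0, 0], [0, 0, 0], [0, 0, 0], [0, 0, 0]], "rotation": [[0, -0.045, 0], [0, -0.045, 0], [0, -0.045, 0], [0, -0.045, 0], [0, -0.045, 0]], "grip": [1, 0.3, 0.2, 0.2, 0.2]}}

```text
time_s: 43.65
position: [0.4553, -0.0253, 0.092]
tcp_rot: [[0.098, 0.0, 0.995], [-0.995, 0.0, 0.098], [-0.0, -1.0, 0.0]]
force: [0.2, -0.2, 0.7]
opening: 0.38
```

Call:
{"name": "arm_command", "arguments": {"translation": [[0, -0.3, 0], [0, -0.8, 0], [0, -1, 0], [0, -1, 0]], "rotation": [[0, 0, 0], [0, 0, 0], [0, 0, 0], [0, 0, 0]], "grip": [0.2, 0.2, 0.2, 0.2]}}

```text
time_s: 44.05
position: [0.4568, -0.0257, 0.174]
tcp_rot: [[0.098, 0.005, 0.995], [-0.995, -0.002, 0.098], [0.002, -1.0, 0.005]]
force: [-0.1, -0.7, 0.2]
opening: 0.397
```

Run:
```python
from plan import *
s=bot.read_state();p=np.array(s['position']);R=np.array(s['tcp_rot']);print(s['time_s'],p,s['opening'],s['force'])
plan(p,R,[((.46,.19,.33),down(80))])
```

```text
44.05 [ 0.4568 -0.0257  0.174 ] 0.3974175753465144 [-0.0766 -0.6598  0.1582]
[-0.67 -0.49  0.08] [-0.   -0.31  0.  ] rows 2.2
[-0.61 -0.49  0.29] [-0.   -0.31  0.  ] rows 2.2
[-0.49 -0.49  0.47] [-0.   -0.31  0.  ] rows 2.2
[-0.31 -0.49  0.6 ] [-0.   -0.31  0.  ] rows 2.2
  at [0.46 0.19 0.33]
```

Call:
{"name": "arm_command", "arguments": {"translation": [[-0.2, -0.4, 0.02], [-0.67, -0.5, 0.08], [-0.67, -0.5, 0.08]], "rotation": [[0, -0.12, 0], [0, -0.26, 0], [0, -0.31, 0]], "grip": [0.2, 0.2, 0.2]}}

```text
time_s: 44.35
position: [0.456, 0.0315, 0.2121]
tcp_rot: [[0.416, 0.0, 0.909], [-0.909, 0.001, 0.416], [-0.001, -1.0, 0.001]]
force: [0.1, 1.1, -1.2]
opening: 0.405
```

Call:
{"name": "arm_command", "arguments": {"translation": [[-0.3, -0.25, 0.15], [-0.61, -0.49, 0.29], [-0.61, -0.49, 0.29]], "rotation": [[0, -0.12, 0], [0, -0.26, 0], [0, -0.31, 0]], "grip": [0.2, 0.2, 0.2]}}

```text
time_s: 44.65
position: [0.458, 0.0851, 0.2518]
tcp_rot: [[0.685, 0.002, 0.729], [-0.729, 0.001, 0.685], [0.001, -1.0, 0.002]]
force: [0.6, -0.6, -0.8]
opening: 0.397
```

Call:
{"name": "arm_command", "arguments": {"translation": [[-0.25, -0.25, 0.23], [-0.49, -0.49, 0.47], [-0.49, -0.49, 0.47]], "rotation": [[0, -0.12, 0], [0, -0.26, 0], [0, -0.31, 0]], "grip": [0.2, 0.2, 0.2]}}

```text
time_s: 44.95
position: [0.4594, 0.1395, 0.2912]
tcp_rot: [[0.881, 0.003, 0.473], [-0.473, 0.001, 0.881], [0.002, -1.0, 0.003]]
force: [-0.3, -0.0, 0.0]
opening: 0.398
```

Call:
{"name": "arm_command", "arguments": {"translation": [[-0.15, -0.25, 0.3], [-0.31, -0.49, 0.6], [-0.31, -0.49, 0.6], [-0.31, -0.49, 0.6]], "rotation": [[0, -0.12, 0], [0, -0.26, 0], [0, -0.31, 0], [0, -0.31, 0]], "grip": [0.2, 0.2, 0.2, 0.2]}}

```text
time_s: 45.35
position: [0.4592, 0.1916, 0.3284]
tcp_rot: [[0.985, -0.002, 0.172], [-0.172, -0.0, 0.985], [-0.002, -1.0, -0.001]]
force: [-0.4, -0.6, -0.1]
opening: 0.4
```

```bash
python3 fin.py; python3 bar.py
```

```text
45.35 [0.4592 0.1916 0.3284] [-0.3551 -0.5608 -0.1013]
wrist knob_grip [(0.64, array([ 0.4562, -0.0258,  0.082 ]))]
wrist tube [(0.59, array([0.4786, 0.0653, 0.008 ]))]
wrist tube_center [(0.7, array([0.4763, 0.0646, 0.066 ]))]
wrist timer [(0.63, array([0.3761, 0.1758, 0.    ]))]
wrist station [(0.95, array([0.474 , 0.0609, 0.    ]))]
scene knob_grip [(0.73, array([ 0.4623, -0.0321,  0.082 ]))]
scene tube [(0.85, array([0.4723, 0.0715, 0.008 ]))]
scene tube_center [(0.64, array([0.4859, 0.0649, 0.066 ]))]
scene timer []
scene station [(0.78, array([0.4673, 0.0709, 0.    ]))]
top knob_grip [(0.67, array([ 0.448 , -0.0245,  0.082 ]))]
top tube [(0.45, array([0.454 , 0.0633, 0.008 ]))]
top tube_center [(0.65, array([0.4777, 0.0578, 0.066 ]))]
top timer [(0.49, array([0.3743, 0.1789, 0.    ]))]
top station [(0.71, array([0.4864, 0.0669, 0.    ]))]
map rows x .39...54 step 5mm; cols y -.08...11 step 5mm, z=.03
0.400 137 143 143 142 144 142 144 142 141 145 142 143 144 142 145 142 145 143 143 145 145 144 143 143 146 145 146
0.405 140 143 143 141 143 143 144 143 143 143 143 143 143 144 144 
[... 2032 characters left out ...]
 92  92 121 125 125  97  66  58 136 112  95  97 141 124 171 205 203
0.500 105 155 158 158 157 157 157 157 158 157  91  92  91  92  90  94  66  54 139 171 172 173 174 119 131 129 135
0.505 103 155  58 157 156 156 157 158 158 157  91  91  89  94  89  93  85  58 160 104 135 133 135 133 131 130 133
0.510 101 157 136 153 148 145  91  96  97  94  91  90  90  87  89  91  64 131 131 140 133 131 133 132 133 133 133
0.515 104 102  90  92  90  92  92  98 103 100  96  89  88  90  88  90  89 135 133 141 132 131 133 130 132 133 134
46.25 [(np.int64(40), np.float64(96.0)), (np.int64(39), np.float64(97.0)), (np.int64(33), np.float64(98.0)), (np.int64(33), np.float64(95.0)), (np.int64(27), np.float64(99.0))]
```

```bash
python3 -c "
from h import *
print(bot.read_state()['time_s'],bot.hand_in())"
```

```text
the job is handed in; nothing more can be done
46.3 None
```

The tube is standing upright in the bay and the gate is closed in front of it, but closing the gate took far more force than described. I handed the job in at 46.3 s.

**Tube:** I gripped it near the cap, lifted it from the rest and turned it upright against the back stop with about 4–8 N of push. I set it on the bay floor and let go. The last readings put it at about (0.477, 0.064), on the back-stop axis. The knob and gate work did not move it.

**Gate:** the bar's last measured direction is about 96°. It was about 170° when open, so it turned roughly 74°, or 1.29 rad of the 1.3 rad full travel. I turned the knob against its end stop and released it. The bar stayed closed afterwards, with the arm clear and the force reading near zero.

**What disagreed or went wrong:**
- **Resistance:** turning the knob by its wing slipped or stalled at about 14°. The resistance grew with angle at roughly 5–8 N m per rad, against the stated 0.12 N m easing off. I found no cause.
- **Force used:** I pushed the gate bar with the closed fingers until the resistance let go. The wrist force peaked at about 62 N. That is under the 120 N wrist limit, but it was the fingers pressing. If they count as the gripper's body, the 40 N limit was passed.
- **No snap:** once past that point the gate stopped at about 0.88 rad and did not close by itself. I gripped the knob again and turned it the rest of the way, which went freely.
- **Final checks:** all 12 pictures were used by then, so the last checks were numerical: image brightness and the trained networks. The networks' tube and station readings scattered by 1–2 cm in the scene and top cameras. The timer reads about where it started. The other bystanders were not measured at the end, but no contact with any of them was felt.

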